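# Tighten the clamp nut of the last jack

## Robot

A 6-joint arm with a two-finger parallel gripper is mounted at the origin on the work surface. World frame = base frame: x ahead of the robot, y to its left, z up, the work surface at z = 0. Lengths are in m, angles in degrees, forces in N, time in s.
With the tool pointing down it reaches from about 0.35 to 0.775 m from the base axis. Payload 7.3 kg.
Tool frame: the origin (TCP) lies at the very end of the fingers, on their centre line; the grasp point (between the pads) lies 19 mm behind it; z points along the fingers, y is the line along which they close (so a half turn about z gives the same grasp; the last joint's range is limited). The gripper opens to 92 mm and grips with 3 to 60 N. Pads are 19 mm wide; open, the fingers measure 130 mm over their backs; the gripper's body (75 mm by 190 mm) begins 47 mm behind the grasp point.
Start: joints at [-81.99, 19.595, 87.324, -0, 73.075, -8.365], TCP at [0.148, -0.504, 0.195] pointing down, gripper open.
Joint ranges: [-145.02, 145.02], [-44.19, 115.74], [2.07, 154.8], [-57.11, 237.11], [16.16, 152.29], [-177.93, 177.93]. Speed limits (degrees/s): [147.25, 147.25, 180, 180, 180, 180].

## Interface

Orientations are given as a 3x3 rotation matrix whose columns are the frame's x, y, z axes.
In Python, from bench import manip, viewer, workorder, spot_in, mark_of gives the robot as it stands.
- The arm moves only by the shell command python3 -m jog 'ROWS' [FORCE]. ROWS is JSON, a list of rows, each a list of 5 numbers: the opening, from -1 (shut) to 1 (fully open), then the shift along the tool's x, y, z in m, then the turn about the tool's z in degrees. In form: [[hand, x, y, z, spin], ...]. A call has 1 to 12 rows; each row is the pose to reach, as a shift and turn from the pose commanded when the call began, along the tool's axes at that moment; what a row does not reach only later rows make up. A row lasts 1/10 s, in which the tool goes at most 50 mm and 8.59 degrees, less where a joint would pass 70% of its speed; a pose out of reach is approached as far as the arm can. A call with a gripper value outside its range is refused whole. The fingers move at their own pace and stop on an object; FORCE is the grip in N (left out, the last holds). Time passes only in rows, so rows that repeat a pose let the fingers close. It gives the time, the measured TCP pose, the force, the opening and the grip force at its end, in the units of the state.
- manip.get_obs(): the state, without advancing time (a new reading comes with each control period).
- viewer.capture(name): name is "side" or "top"; returns a dict with "frame" (384x512x3 uint8, blue, green, red), "K" (3x3 intrinsics, pixels), "k1" (the pictures are not rectified: a ray, as slopes to the right and down, at radius r is drawn at 1 + k1 r^2 times it, then the intrinsics apply), "R" (3x3) and "t" (3): a world point X has camera coordinates R X + t. Camera axes: x right, y down, z forward; pixel columns grow to the right and rows downward; lengths in m; the calibration is good to about 2 mm. A picture is of the moment at which its call begins. There is no depth.
- workorder.job_done(): hands the job in; it is judged then, once.
Trained networks look in the newest picture that a camera, given by its name, has taken for a name from the list of things; names that differ only in an ending like _2 or _b are one class to them, and where a whole thing is asked for, a point or a joint stands for the part that bears it (a point fixed in the world has none). Each returns a list of dicts, best first, with "conf" (0 to 1); they miss things now and then, are a little off and sometimes report something else, mostly with a low value. They report only what shows in the picture. A call takes as long as a camera call. They do not tell look-alikes from the thing itself.
- spot_in(camera, thing): "bbox" ([left, top, right, bottom] in pixels, round what is visible of it).
- mark_of(camera, thing): "location" ([row, column] in pixels: a listed point, or the origin of a listed thing).
The state is a dict: "t": time; "q": joint angles; "joint_vel": joint speeds; "joint_torque": joint torques, N m; "eef_pos": TCP position; "tool_rot": TCP orientation; "wrist_force": force on the tool from outside, world axes, zero at the start; "ft_torque": the same for the moment, N m; "grip_width": finger opening in m; "grip_force": force on a finger pad.
Only numpy, scipy, OpenCV 4.12 (cv2) and the standard library are available. Lean on these libraries where they do the work, as an engineer would, in place of code of your own. Each camera call takes 0.05 s, during which the arm holds its last target. There are 200 camera calls.

## Task

The clamp nut on the sloping head of the last jack is slack: spin it clockwise with the fingers until it is snug, its pointer in line with the first raised rib, and only then take the large open-ended spanner from the tool rack and pull the nut on with it until the pointer is in line with the second rib. Lay the spanner back flat in its own place in the row, pointing the way it did, and leave the other tools, the can and the wooden last as they are.

Things in the scene. Friction and masses are not known exactly. Their poses are not given: they have to be found in the camera images.
- jack: Fixed last jack: 130 mm square grey base plate, 14 mm thick, a 56 mm thick post and a round dark steel head. Origin: centre of the plate's underside; z up, x towards the robot side, roughly. On the robot's side of the head, at x = 68 to 126 mm, a clamped wooden last 155 mm wide and up to 170 mm high is fixed to the jack: an obstacle.
- head (a point): Centre of the flat face of the jack's round head (116 mm across, 18 mm thick), 135 mm above the base's underside. The face slopes 25 degrees, its low side away from the robot: in the jack's axes, which this point has, its outward normal is (-0.423, 0, 0.906) and uphill is (0.906, 0, 0.423).
- rib_snug (a point): First raised rib (13 mm long, 5 mm wide, 4 mm high) on the rim of the head's face, 0.375 rad anticlockwise of uphill, seen looking onto the face. Nut's pointer is here when snug. Point: middle of the rib.
- rib_tight (a point): Second raised rib, the same, 0.375 rad clockwise of uphill. Nut's pointer is here when pulled up. Point: middle of the rib.
- nut_mid (a point): Middle of the steel hexagon nut, 40 mm across flats, 30 mm tall, on the head's axis 21 mm out from its face. z points outward; the axes turn with the nut. Flats face +-y and every 60 degrees from it. Under it a 62 mm flange, 6 mm thick, with a pointer lug to 46 mm from the axis, 0.375 rad anticlockwise of x. The stud stands 8 mm above the nut.
- nut (a joint): Slack still in the nut, rad: negative while loose, 0 when snug; grows clockwise (seen looking onto the face). Turns easily (about 0.2 N m). It starts 1.3 to 2.6 rad short.
- stud (a joint): How far the nut has been pulled on past snug, rad: 0 at the start, 0.75 when the pointer is at the second rib, 1.2 at most. Stiff (about 1.5 N m) and stays where it is left. The nut's total turn is the sum of both joints.
- rack: Fixed wooden tool rack: board 170 x 250 mm, 10 mm thick, with two battens (18 mm wide, top 35 mm above the bench) across it at x = -50 and +50 mm, divided into three lanes (centred at y = -80, 0 and 80 mm) by 10 mm high stops. Origin: centre of the underside.
- spanner: Large steel open-ended spanner, 197 mm long, 14 mm thick, lying in one lane of the rack. Origin: underside, at the jaw's centre (on the nut's axis when seated). Jaw opens to +x, 43.5 mm wide, flared tips end at x = 24 mm, throat at x = -26 mm, outside 76 mm wide. Handle 18 mm wide from x = -37 to -172 mm. z up as it lies. Centre of mass x = -65 mm; x = -90 mm is midway between the battens.
- small_spanner: A smaller open-ended spanner of the same shape, 150 mm long, jaw 33 mm wide: too small for the nut, lies in another lane. Leave it. Origin: underside, 33 mm beyond the jaw centre.
- rasp: Steel rasp with a round wooden handle, 200 mm long, in the third lane. Leave it. Origin: underside, 10 mm in from the tip.
- glue_can: Blue glue can, 68 mm across and 180 mm tall, standing upright to one side of the jack. Leave it. Origin: centre of its underside.
- last: Loose wooden shoe last, 168 mm long, 58 mm wide, 70 mm high at the heel, on the bench on the other side of the jack. Leave it. Origin: centre of its underside.
Mind the look-alikes: they are no part of the job. What is shaped like the spanner but purple or yellow is not meant.

How it is judged (in metres and radians):
On the way, in this order (a step that is already met when the one before it is completed fails the run):
1. the nut is spun snug by hand (value of joint nut above -0.15 rad and value of joint stud below 0.3 rad), for 0.2 s.
2. the spanner pulls the snug nut on (contact force between spanner and nut above 2 N and value of joint stud above 0.35 rad), for 0.1 s.
At the end, for the whole second after the job is handed in: Nut within 0.2 rad of snug and pulled on 0.55 to 0.95 rad past it (second rib: 0.75); spanner still, flat (0.1 rad), along its lane (0.2 rad, jaw as before), within 25 mm of where it started; small spanner and rasp within 25 mm, can and last within 30 mm of their starts (value of joint nut above -0.2 rad and value of joint stud between 0.55 and 0.95 rad and distance of spanner from where it was at the start of the episode below 0.025 m and angle between spanner's own z axis and vertical below 0.1 rad and angle between the x axis of spanner and the x axis of rack, either way round below 0.2 rad and x of spanner in the frame of rack above 0.05 m and linear speed of spanner below 0.02 m/s and velocity of joint nut below 0.05 rad/s); the robot touches nothing.
It fails at once if the fingers, not the spanner, turn the nut more than 0.3 rad past snug (contact force between the fingers and nut above 1 N and value of joint stud above 0.3 rad and velocity of joint stud above 0.15 rad/s).
It fails at once if the spanner is used on the nut while it is still more than 0.45 rad short of snug (contact force between spanner and nut above 1 N and value of joint nut below -0.45 rad).
It fails at once if the nut is pulled more than 1.05 rad past snug (value of joint stud above 1.05 rad).
It fails at once if the can is tipped more than 0.3 rad, or the can or the loose last is moved more than 30 mm (distance of any of glue_can, last from where it was at the start of the episode above 0.03 m or angle between glue_can's own z axis and vertical above 0.3 rad).
It fails at once if the small spanner or the rasp is moved more than 25 mm (distance of any of small_spanner, rasp from where it was at the start of the episode above 0.025 m).
It also fails if it takes over 72 s, if anything falls off the work surface, if the arm or the gripper's body presses on something with over 40 N, if the wrist force passes 120 N, or if a joint passes its speed limit or range.

## Working session

There is one attempt and no reset: what is moved stays moved. The work goes in short steps, Python scripts to look and compute and a shell command to move; the robot and the scene stay as the last step left them, time stands still between calls to the robot, and variables do not carry over. Pictures are saved under pics/ and viewed, at most 10 in all, crops included, and the job is handed in when it is done.

```bash
ls; mkdir -p pics; cat > h.py <<'E'
import numpy as np, cv2
from bench import manip, viewer, workorder, spot_in, mark_of
def undist(c,col,row):
    K=c["K"];x=(col-K[0][2])/K[0][0];y=(row-K[1][2])/K[1][1];rd=np.hypot(x,y);r=rd
    for _ in range(20): r=rd/(1+c["k1"]*r*r)
    s=r/rd if rd>0 else 1
    return np.array([x*s,y*s,1.])
def ray(c,col,row):
    R=np.array(c["R"]);t=np.array(c["t"]);o=-R.T@t;d=R.T@undist(c,col,row)
    return o,d/np.linalg.norm(d)
def tri(rs):
    A=np.zeros((3,3));b=np.zeros(3)
    for o,d in rs:
        P=np.eye(3)-np.outer(d,d);A+=P;b+=P@o
    X=np.linalg.solve(A,b);return X,max(np.linalg.norm((np.eye(3)-np.outer(d,d))@(X-o)) for o,d in rs)
def atz(c,col,row,z):
    o,d=ray(c,col,row);return o+d*(z-o[2])/d[2]
def proj(c,X):
    X=np.array(c["R"])@X+np.array(c["t"]);x,y=X[:2]/X[2];k=1+c["k1"]*(x*x+y*y);K=c["K"]
    return K[0][0]*x*k+K[0][2],K[1][1]*y*k+K[1][2]
E
python3 - <<'E'
from h import *
import pickle
np.set_printoptions(precision=4,suppress=True)
s=manip.get_obs();print({k:(np.round(v,4)) for k,v in s.items()})
C={n:viewer.capture(n) for n in("side","top")}
pickle.dump(C,open("c0.pkl","wb"))
for n,c in C.items():
    cv2.imwrite(f"pics/{n}0.png",c["frame"]);print(n,-np.array(c["R"]).T@c["t"])
for th in "jack head rib_snug rib_tight nut_mid rack spanner small_spanner rasp glue_can last".split():
    for n in C: print(th,n,[(np.round(m["location"]).tolist(),round(m["conf"],2)) for m in mark_of(n,th)[:4]])
    m={n:mark_of(n,th) for n in C}
    if all(m.values()):
        print("   tri",*tri([ray(C[n],*m[n][0]["location"][::-1]) for n in C]))
E
```

```text
pics
{'t': np.float64(0.0), 'q': array([-81.9904,  19.6378,  87.3781,  -0.0004,  73.0744,  -8.3631]), 'joint_vel': array([ 0.0232,  0.0462,  0.0322, -0.0121,  0.0345,  0.0667]), 'joint_torque': array([ -0.0007, -43.1251, -24.4217,   0.0718,   0.0559,  -0.0001]), 'eef_pos': array([ 0.148 , -0.5032,  0.1941]), 'tool_rot': array([[ 0.9594,  0.2819, -0.0002],
       [ 0.2819, -0.9594,  0.0016],
       [ 0.0002, -0.0016, -1.    ]]), 'wrist_force': array([0.935 , 0.6048, 0.0886]), 'ft_torque': array([-0.0059,  0.016 ,  0.0242]), 'grip_force': np.float64(0.0), 'grip_width': np.float64(0.092)}
side [-0.2206  0.6422  1.245 ]
top [ 0.3409 -0.0384  1.4769]
jack side [([235.0, 206.0], 0.8)]
jack top [([164.0, 198.0], 0.96)]
   tri [0.5214 0.1955 0.0004] 0.0013377714377772883
head side [([212.0, 200.0], 0.96)]
head top [([153.0, 193.0], 0.74)]
   tri [0.5402 0.1919 0.1229] 0.004429271279162355
rib_snug side [([211.0, 208.0], 0.95), ([167.0, 271.0], 0.45)]
rib_snug top [([166.0, 196.0], 0.65), ([155.0, 190.0], 0.57)]
   tri [0.4985 0.1793 0.1558] 0.0016291497084797986
rib_tight side [([218.0, 205.
[... 362 characters left out ...]
404931066132225
spanner side [([195.0, 373.0], 0.71), ([131.0, 291.0], 0.68), ([166.0, 270.0], 0.55), ([185.0, 197.0], 0.49)]
spanner top [([119.0, 392.0], 0.93), ([104.0, 242.0], 0.78), ([266.0, 374.0], 0.69), ([151.0, 315.0], 0.56)]
   tri [ 0.4903 -0.572  -0.1866] 0.24163980636928634
small_spanner side [([176.0, 258.0], 0.7), ([156.0, 282.0], 0.42)]
small_spanner top [([148.0, 294.0], 0.63)]
   tri [ 0.5734 -0.1377  0.0333] 0.0019204872191262593
rasp side [([157.0, 282.0], 0.58)]
rasp top [([155.0, 340.0], 0.67), ([155.0, 191.0], 0.6)]
   tri [ 0.5589 -0.2895  0.0426] 0.010155090787809809
glue_can side []
glue_can top [([166.0, 243.0], 0.93)]
last side []
last top [([177.0, 156.0], 0.59)]
```

```bash
python3 - <<'E'
import cv2,pickle
C=pickle.load(open("c0.pkl","rb"))
cv2.imwrite("pics/a.png",cv2.resize(C["top"]["frame"][70:280,110:420],(800,542),interpolation=cv2.INTER_CUBIC))
cv2.imwrite("pics/b.png",cv2.resize(C["side"]["frame"][110:290,140:390],(800,576),interpolation=cv2.INTER_CUBIC))
E
```

```text
(no output)
```

View pics/a.png

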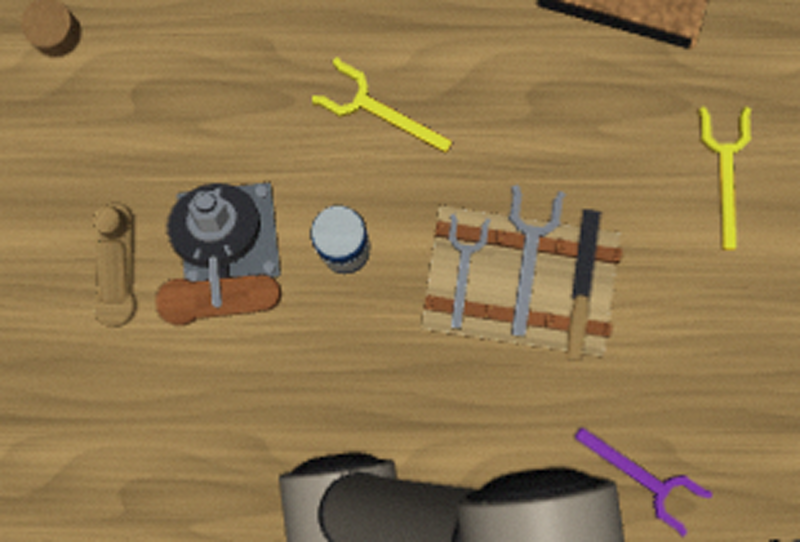

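View pics/b.png

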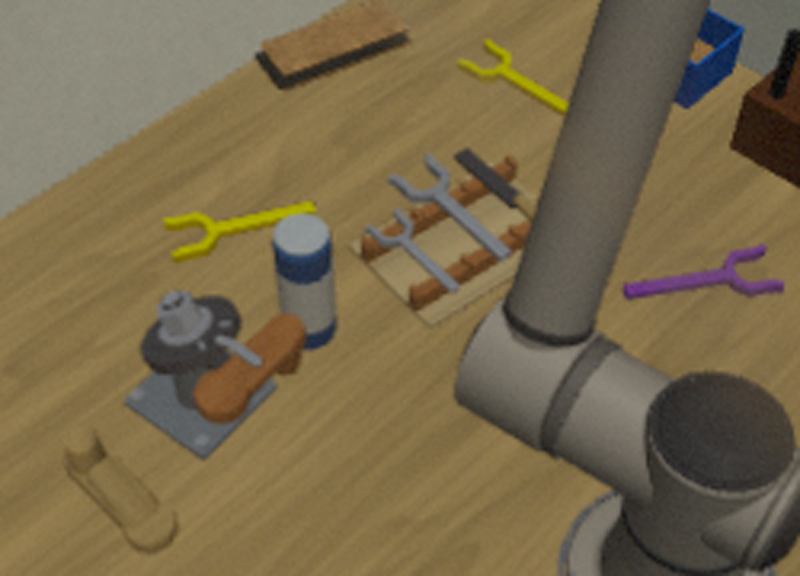

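The top crop shows the grey large spanner in the middle lane with its jaw at about (535,210) and the handle running down to (522,330). The small spanner is at (468,235) and the rasp at (588,250). The jack's head is at (212,222), with two ribs at (196,255) and (226,250), and the can is at (340,240). Spanner-like shapes in full-picture pixels (row, column): grey in the middle lane (151,315), yellow (104,242) and (119,392), purple (266,374), and the smaller grey one (160,291). The grey one in the middle lane fits: steel-coloured, on the rack, and the larger of the two.

```bash
cat > meas.py <<'E'
from h import *
import pickle
from scipy.optimize import least_squares
np.set_printoptions(precision=4,suppress=True)
J={"jack":[0,0,0],"head":[0,0,.135],"nut_mid":[-.0089,0,.154],
 "rib_snug":np.array([0,0,.135])+.0515*(np.cos(.375)*np.array([.906,0,.423])+np.sin(.375)*np.array([0,1,0]))+.002*np.array([-.423,0,.906]),
 "rib_tight":np.array([0,0,.135])+.0515*(np.cos(.375)*np.array([.906,0,.423])-np.sin(.375)*np.array([0,1,0]))+.002*np.array([-.423,0,.906])}
things=list(J)+["rack","spanner","small_spanner","rasp","glue_can","last"]
pri={"side":{},"top":{"spanner":(151,315),"rasp":(155,340)}}
D={t:{"side":[],"top":[]} for t in things}
for k in range(3):
    C={n:viewer.capture(n) for n in("side","top")}
    for t in things:
        for n in C:
            ms=[m for m in mark_of(n,t) if m["conf"]>.3]
            if t in pri["top"] and n=="top": ms=[m for m in ms if np.hypot(*(np.array(m["location"])-pri["top"][t]))<15]
            if t=="spanner" and n=="side": ms=[m for m in ms if np.hypot(*(np.array(m["location"])-(166,270)))<12]
            if ms: D[t][n].append(ms[0]["location"])
print(C["top"]["K"],C["top"]["k1"],C["side"]["K"])
M={t:{n:np.median(v,0) for n,v in d.items() if v} for t,d in D.items()}
for t in things:
    m=M[t];print(t,{n:(np.round(v,1),np.round(np.ptp(D[t][n],0),1)) for n,v in m.items()},end=" ")
    if len(m)==2: print(*tri([ray(C[n],m[n][1],m[n][0]) for n in m]))
    else: print()
def res(p):
    c,s=np.cos(p[2]),np.sin(p[2]);out=[]
    for t in J:
        X=np.array(J[t]);X=np.array([c*X[0]-s*X[1]+p[0],s*X[0]+c*X[1]+p[1],X[2]+0])
        for n in M[t]:
            u,v=proj(C[n],X);out+= [u-M[t][n][1],v-M[t][n][0]]
    return np.array(out)
r=least_squares(res,[.52,.195,np.pi+.1],loss="soft_l1");print("jack",r.x,np.degrees(r.x[2]));print(res(r.x).round(1))
pickle.dump((C,M,r.x),open("c1.pkl","wb"))
cv2.imwrite("pics/c.png",np.hstack([cv2.resize(C["top"]["frame"][130:190,165:225],(390,390),interpolation=cv2.INTER_CUBIC),cv2.resize(C["top"]["frame"][135:215,280:360],(390,390),interpolation=cv2.INTER_CUBIC)]))
E
python3 meas.py
```

```text
[[423.2375   0.     261.3805]
 [  0.     423.2375 184.3673]
 [  0.       0.       1.    ]] -0.1139819523906229 [[393.9356   0.     257.103 ]
 [  0.     393.9356 194.7113]
 [  0.       0.       1.    ]]
jack {'side': (array([233.4, 203.4]), array([0.4, 2.2])), 'top': (array([162.6, 198.9]), array([0.4, 2.9]))} [0.5286 0.196  0.0042] 0.002244768010595238
head {'side': (array([212.9, 199. ]), array([1. , 2.7])), 'top': (array([153.4, 192. ]), array([0.7, 2.3]))} [0.5393 0.1965 0.1246] 0.003075800495355535
nut_mid {'side': (array([208.2, 195. ]), array([1.4, 2.1])), 'top': (array([150.4, 189. ]), array([2.8, 2.5]))} [0.546  0.2027 0.1512] 0.001603637773743444
rib_snug {'side': (array([209.9, 206. ]), array([3.2, 2.1])), 'top': (array([166.2, 198.1]), array([1.9, 0.8]))} [0.5013 0.1777 0.1568] 0.007177410482858663
rib_tight {'side': (array([216.3, 204.2]), array([1.3, 2.7])), 'top': (array([166. , 185.2]), array([2.9, 1.6]))} [0.4921 0.2091 0.1613] 0.005219291755411088
rack {'side': (array([185.7, 284.9]), array([0.2, 1.7])), 'top': (array([179., 314.]), array([1.5, 0.1]))} [ 0.477  -0.20
[... 277 characters left out ...]
8. , 293.3]), array([2.2, 1. ]))} [ 0.5794 -0.1355  0.0195] 0.0006782084488806614
rasp {'side': (array([156.8, 282.7]), array([2.2, 2. ])), 'top': (array([154.9, 339.5]), array([0.8, 4.4]))} [ 0.5582 -0.287   0.0481] 0.007916106756605226
glue_can {'side': (array([209. , 236.8]), array([3.8, 3.7])), 'top': (array([165.3, 244. ]), array([0. , 2.8]))} [0.5171 0.035  0.0172] 0.00013256112755093448
last {'side': (array([263.8, 177.3]), array([4.3, 2.8])), 'top': (array([175. , 153.5]), array([0.1, 1.4]))} [0.4818 0.351  0.0263] 0.0025949429036502404
jack [0.5362 0.1983 3.3006] 189.10872693264523
[-1.  -0.1 -0.8 -2.5 -1.1 -1.1 -0.5  1.2  0.3 -0.9  1.1  0.6  3.9  0.1
 -0.1 -0.4 -1.4  0.8  1.   1.7]
```

View pics/c.png

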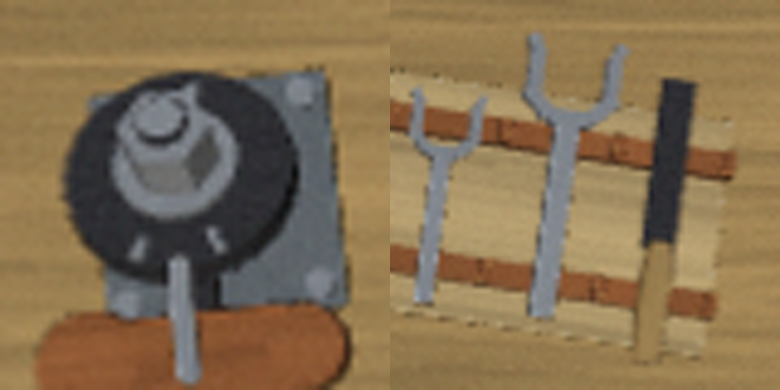

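Left crop: the nut is at (165,150), with its pointer lug near 12 o'clock at (192,92). The snug rib is on the right at (217,240), the tight rib on the left at (139,246), and the plate corners are at (327,70), (345,303) and (108,320). Right crop: the large grey spanner's jaw tips are at (535,38) and (624,48), and its handle end is at (542,316). That confirms it as the one in the middle lane. The network marks scatter by 2–3 px, so I'll refine with hand-picked corners from both views.

```bash
python3 - <<'E'
import cv2,pickle,numpy as np
C=pickle.load(open("c1.pkl","rb"))[0]["side"]["frame"]
cv2.imwrite("pics/d.png",np.hstack([cv2.resize(C[193:258,173:238],(390,390),interpolation=cv2.INTER_CUBIC),cv2.resize(C[148:213,245:310],(390,390),interpolation=cv2.INTER_CUBIC)]))
E
```

```text
(no output)
```

View pics/d.png

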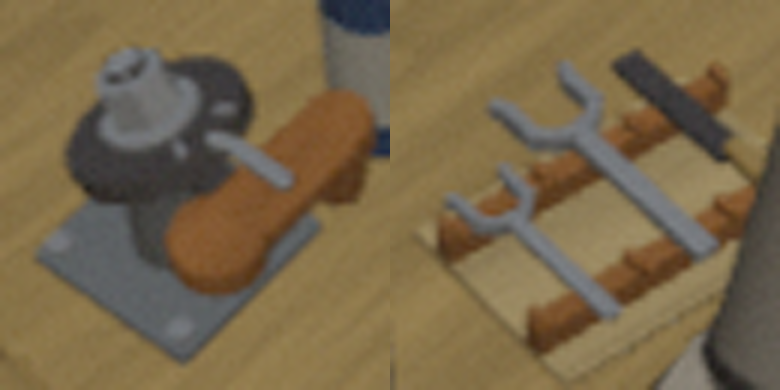

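Left: the plate corners are at (37,255), (183,352) and (322,225), the tight rib at (182,148), the snug rib at (222,108) and the stud top at (127,62). Right: the large spanner's tips are at (568,66) and (497,106), and its handle end at (708,250).

```bash
cat > fit.py <<'E'
from h import *
import pickle
from scipy.optimize import least_squares
np.set_printoptions(precision=4,suppress=True)
C,M,_=pickle.load(open("c1.pkl","rb"))
J={"head":np.array([0,0,.135])}
n=np.array([-.423,0,.906]);u=np.array([.906,0,.423]);yy=np.array([0,1,0])
rib=lambda a:J["head"]+.0515*(np.cos(a)*u+np.sin(a)*yy)+.004*n
T=lambda x,y:(165+x/6.5,130+y/6.5); S=lambda x,y:(173+x/6,193+y/6)
P=.065;z=.014
obs=[("top",T(327,70),[-P,P,z]),("top",T(345,303),[P,P,z]),("top",T(108,320),[P,-P,z]),("top",T(217,240),rib(.375)),("top",T(139,246),rib(-.375)),
("top",T(160,112),J["head"]+.044*n),
("side",S(37,255),[-P,-P,z]),("side",S(183,352),[P,-P,z]),("side",S(322,225),[P,P,z]),("side",S(182,148),rib(-.375)),("side",S(222,108),rib(.375)),("side",S(127,64),J["head"]+.044*n)]
def W(p,X):
    c,s=np.cos(p[2]),np.sin(p[2]);return np.array([c*X[0]-s*X[1]+p[0],s*X[0]+c*X[1]+p[1],X[2]+(p[3] if len(p)>3 else 0)])
def res(p): return np.concatenate([np.subtract(proj(C[k],W(p,X)),o) for k,o,X in obs])
for p0 in ([.53,.197,3.25],[.53,.197,3.25,0]):
    r=least_squares(res,p0,loss="soft_l1").x;print("jack",r,np.degrees(r[2]));print(res(r).round(1))
    print("nut_mid",W(r,J["head"]+.021*n))
T2=lambda x,y:(280+(x-390)/4.875,135+y/4.875); S2=lambda x,y:(245+(x-390)/6,148+y/6)
tip1=tri([ray(C["top"],*T2(535,38)),ray(C["side"],*S2(497,106))]);tip2=tri([ray(C["top"],*T2(624,48)),ray(C["side"],*S2(568,66))])
end=tri([ray(C["top"],*T2(542,316)),ray(C["side"],*S2(708,250))])
print(tip1,tip2,end)
m=(tip1[0]+tip2[0])/2;d=m-end[0];print("len",np.linalg.norm(d),"yaw",np.degrees(np.arctan2(d[1],d[0])))
for zz in(.049,):
    a,b,e=[atz(C["top"],*T2(*q),zz) for q in((535,38),(624,48),(542,316))]
    d=(a+b)/2-e;L=np.linalg.norm(d);print("top z",zz,L,np.degrees(np.arctan2(d[1],d[0])),"x-70:",e+d/L*(.172-.070),"jaw",e+d/L*.172)
    a,b,e=[atz(C["side"],*S2(*q),zz) for q in((497,106),(568,66),(708,250))]
    d=(a+b)/2-e;L=np.linalg.norm(d);print("side z",zz,L,np.degrees(np.arctan2(d[1],d[0])),"x-70:",e+d/L*(.172-.070),"jaw",e+d/L*.172)
E
python3 fit.py
```

```text
jack [0.533  0.1959 3.2453] 185.94142610704532
[-0.3 -0.3  0.1  0.6 -0.4  1.5 -0.5  0.1 -0.3  0.3 -0.   0.6 -0.7 -1.9
 -0.1  0.5  0.6 -1.5 -0.4 -0.6  0.5 -0.7 -0.5 -1.4]
nut_mid [0.5419 0.1968 0.154 ]
jack [ 0.535   0.1959  3.2442 -0.0078] 185.87860658518795
[ 0.  -0.5  0.3  0.2 -0.   1.1 -0.1 -0.3  0.1 -0.1  0.4  0.4 -0.7 -1.
 -0.2  1.3  0.4 -0.6 -0.5  0.5  0.4  0.3 -0.5 -0.3]
nut_mid [0.5439 0.1968 0.1462]
(array([ 0.5946, -0.1911,  0.0388]), np.float64(0.00017982835409740798)) (array([ 0.5874, -0.255 ,  0.038 ]), np.float64(0.0010221477262600128)) (array([ 0.3994, -0.1955,  0.0376]), np.float64(0.0012736782585996255))
len 0.1935273344125616 yaw -8.18803005699256
top z 0.049 0.19327304157258232 -7.8389483601870396 x-70: [ 0.499 -0.209  0.049] jaw [ 0.5684 -0.2185  0.049 ]
side z 0.049 0.19114439373057007 -8.692877965704316 x-70: [ 0.4954 -0.2022  0.049 ] jaw [ 0.5646 -0.2128  0.049 ]
```

```bash
cat > go.py <<'E'
import sys
from h import *
# usage: go.py x y z yaw -> shift in tool axes (mm), spin deg
s=manip.get_obs();R=np.array(s["tool_rot"]);p=np.array(s["eef_pos"])
yaw=np.degrees(np.arctan2(R[1,0],R[0,0]))
print("t",round(float(s["t"]),2),"tcp",p.round(4),"yaw",round(yaw,1),"F",np.round(s["wrist_force"],1),"M",np.round(s["ft_torque"],2),"w",round(float(s["grip_width"]),4),"g",round(float(s["grip_force"]),1),"q6",round(float(s["q"][5]),1))
if len(sys.argv)>4:
    x,y,z,w=map(float,sys.argv[1:5]);c,sn=np.cos(np.radians(yaw)),np.sin(np.radians(yaw))
    d=np.array([x,y,z])-p
    print("shift",np.round([c*d[0]+sn*d[1],sn*d[0]-c*d[1],-d[2]],4),"spin",round((yaw-w+180)%360-180,1))
E
python3 go.py 0.542 0.197 0.28 6
python3 - <<'E'
exec(open("fit.py").read().split("T2=")[0].replace("print(","(lambda *a:0)("))
r=np.array([.5335,.196,np.radians(185.9)]);H=W(r,J["head"])
R=lambda v:W([0,0,r[2]],np.array(v))
N,U,Y=R(n),R(u),R(yy)
for px in(T(192,90),T(188,85)):
    o,d=ray(C["top"],*px);X=o+d*(((H+.006*N-o)@N)/(d@N));v=X-H
    a=np.arctan2(v@Y,v@U);print("lug ang from uphill acw",a,"r",np.hypot(v@Y,v@U),"short",(a-.375)%(2*np.pi))
    for k in range(6):
        f=(a-.375)+np.pi/2+k*np.pi/3; h=np.cos(f)*U+np.sin(f)*Y
        print("  flat normal world yaw",round(np.degrees(np.arctan2(h[1],h[0])),1),end="")
    print()
E
```

```text
t 5.9 tcp [ 0.148  -0.5037  0.1948] yaw 16.4 F [0.4 1.  0.8] M [0.04 0.02 0.01] w 0.0919 g 0.0 q6 -8.4
shift [ 0.5755 -0.5612 -0.0852] spin 10.4
lug ang from uphill acw 2.9269247631629063 r 0.04110260363150874 short 2.5519247631629063
  flat normal world yaw 64.7  flat normal world yaw 119.9  flat normal world yaw -178.3  flat normal world yaw -115.3  flat normal world yaw -60.1  flat normal world yaw 1.7
lug ang from uphill acw 2.9877835064343228 r 0.043971474543339745 short 2.6127835064343228
  flat normal world yaw 68.0  flat normal world yaw 123.2  flat normal world yaw -174.4  flat normal world yaw -112.0  flat normal world yaw -56.8  flat normal world yaw 5.6
```

```bash
python3 -m jog '[[0.7,0,0,-0.05,0],[0.7,0.03,-0.03,-0.085,-3],[0.7,0.065,-0.064,-0.085,-5],[0.7,0.1,-0.098,-0.085,-8],[0.7,0.135,-0.132,-0.085,-10],[0.7,0.17,-0.166,-0.085,-12],[0.7,0.205,-0.2,-0.085,-15.6],[0.7,0.24,-0.234,-0.085,-15.6],[0.7,0.275,-0.268,-0.085,-15.6],[0.7,0.31,-0.302,-0.085,-15.6],[0.7,0.345,-0.336,-0.085,-15.6],[0.7,0.38,-0.37,-0.085,-15.6]]' 15; python3 go.py 0.543 0.197 0.24 32
```

```text
t: 7.1
eef_pos: [0.4089, -0.0396, 0.2801]
tool_rot: [[0.848, 0.53, 0.001], [0.53, -0.848, -0.001], [0.001, 0.001, -1.0]]
wrist_force: [0.7, -0.6, 0.8]
grip_width: 0.078
grip_force: 0.0
t 7.1 tcp [ 0.4089 -0.0396  0.2801] yaw 32.0 F [ 0.7 -0.6  0.8] M [-0.05 -0.06  0.03] w 0.078 g 0.0 q6 41.8
shift [ 0.239  -0.1297  0.0401] spin -0.0
```

```bash
python3 -m jog '[[0.3,0.04,-0.022,0,0],[0.3,0.08,-0.044,0,0],[0.3,0.12,-0.066,0,0],[0.3,0.16,-0.088,0,0],[0.3,0.2,-0.11,0.02,0],[0.3,0.239,-0.13,0.04,0],[0.3,0.239,-0.13,0.07,0],[0.3,0.239,-0.13,0.1,0],[0.3,0.239,-0.13,0.125,0],[0.3,0.239,-0.13,0.125,0]]' 15; python3 go.py 0.543 0.197 0.155 32
```

```text
t: 8.1
eef_pos: [0.5399, 0.1948, 0.1511]
tool_rot: [[0.848, 0.53, -0.007], [0.53, -0.848, -0.002], [-0.007, -0.002, -1.0]]
wrist_force: [-0.7, -0.4, 0.0]
grip_width: 0.0597
grip_force: 0.0
t 8.1 tcp [0.5399 0.1948 0.1511] yaw 32.0 F [-0.7 -0.4  0. ] M [0.02 0.01 0.01] w 0.0597 g 0.0 q6 70.2
shift [ 0.0038 -0.0002 -0.0039] spin -0.0
```

```bash
python3 -m jog '[[-0.13,0,0,0,0],[-0.13,0,0,0,0],[-0.2,0,0,0,0],[-0.2,0,0,0,0]]' 15; python3 go.py
```

```text
t: 8.5
eef_pos: [0.5428, 0.1953, 0.156]
tool_rot: [[0.848, 0.529, 0.002], [0.529, -0.848, 0.0], [0.002, 0.001, -1.0]]
wrist_force: [0.3, 0.9, -0.4]
grip_width: 0.0374
grip_force: 0.0
t 8.5 tcp [0.5428 0.1953 0.156 ] yaw 32.0 F [ 0.3  0.9 -0.4] M [ 0.01 -0.05 -0.01] w 0.0374 g 0.0 q6 70.2
```

```bash
cat > look.py <<'E'
import sys
from h import *
C={n:viewer.capture(n) for n in("side","top")}
import pickle;pickle.dump(C,open("cl.pkl","wb"))
a=C["top"]["frame"][120:200,150:230];b=C["side"]["frame"][173:253,163:243]
cv2.imwrite(sys.argv[1],np.hstack([cv2.resize(i,(400,400),interpolation=cv2.INTER_CUBIC) for i in(a,b)]))
E
python3 look.py pics/e.png; python3 go.py
```

```text
t 8.6 tcp [0.5425 0.1953 0.1555] yaw 32.0 F [ 0.1  0.1 -0.6] M [-0.05 -0.01  0.  ] w 0.0371 g 0.0 q6 70.2
```

View pics/e.png

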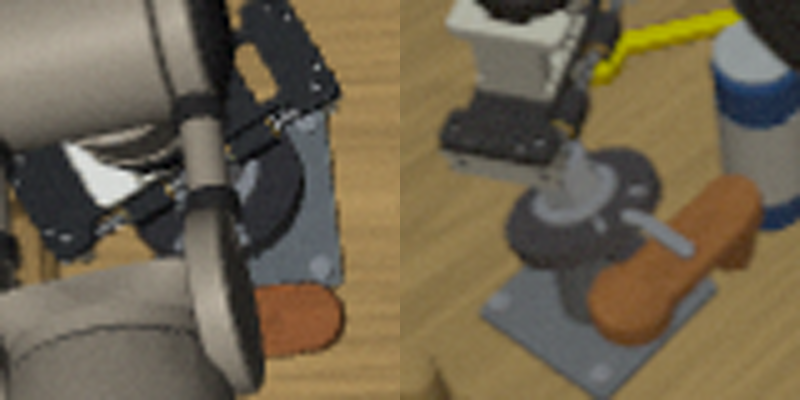

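The side view shows the nut at (575,180) with the gripper above and to its left. I'll project the measured TCP into both views to compare.

```bash
python3 - <<'E'
from h import *
import pickle
C=pickle.load(open("cl.pkl","rb"));p=np.array([.5425,.1953,.1555]);ty=np.array([.53,-.848,0]);tx=np.array([.848,.53,0])
for nme,q in dict(tcp=p,f1=p+ty*.0185,f2=p-ty*.0185,b1=p+ty*.0375,b2=p-ty*.0375,up=p+[0,0,.066],bodyy1=p+[0,0,.066]+ty*.095,bodyy2=p+[0,0,.066]-ty*.095,nut=np.array([.542,.197,.154])).items():
    u,v=proj(C["top"],q);a,b=proj(C["side"],q);print(nme,"top",round((u-150)*5),round((v-120)*5),"side",400+round((a-163)*5),round((b-173)*5))
E
```

```text
tcp top 207 158 side 568 169
f1 top 232 143 side 577 149
f2 top 182 174 side 560 189
b1 top 258 128 side 585 128
b2 top 156 189 side 551 210
up top 188 142 side 556 109
bodyy1 top 323 60 side 599 8
bodyy2 top 54 224 side 508 219
nut top 205 159 side 567 172
```

```bash
python3 - <<'E'
from h import *
import pickle
A=pickle.load(open("c1.pkl","rb"))[0]["side"]["frame"];C=pickle.load(open("cl.pkl","rb"))["side"]
B=C["frame"].copy()
f=lambda i:cv2.resize(i[180:230,170:220],(400,400),interpolation=cv2.INTER_CUBIC)
cv2.imwrite("pics/f.png",np.hstack([f(A),f(B)]))
E
```

View pics/f.png

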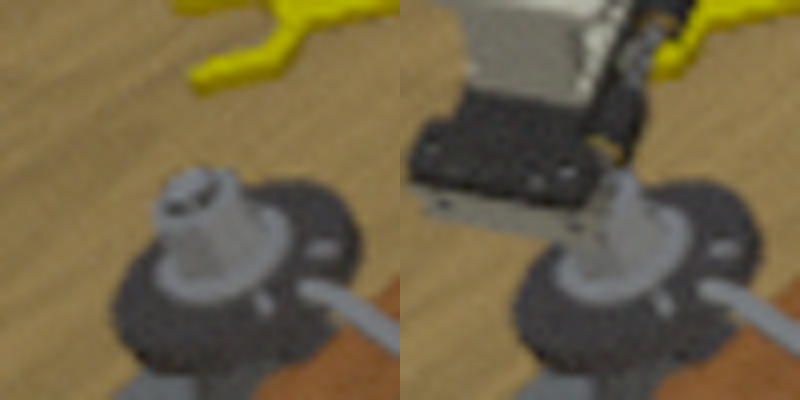

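Left is before and right is now. The whole nut base and flange are still visible at (610,260) and no finger is beside it, so the tips sit higher than the nut. I'll probe by closing lightly.

```bash
python3 -m jog '[[-0.6,0,0,0,0],[-0.6,0,0,0,0],[-1,0,0,0,0],[-1,0,0,0,0],[-1,0,0,0,0]]' 5; python3 go.py
```

```text
t: 9.1
eef_pos: [0.5422, 0.1952, 0.1547]
tool_rot: [[0.848, 0.53, -0.0], [0.53, -0.848, -0.0], [-0.0, 0.0, -1.0]]
wrist_force: [-0.5, 0.9, -0.2]
grip_width: 0.0023
grip_force: 0.0
t 9.1 tcp [0.5422 0.1952 0.1547] yaw 32.0 F [-0.5  0.9 -0.2] M [-0.03  0.02  0.01] w 0.0023 g 0.0 q6 70.2
```

```bash
python3 -m jog '[[0.3,0,0,0,0],[0.3,0,0,0,0],[0.3,0,0,0,0],[0.3,0,0,0.004,0],[0.3,0,0,0.008,0],[0.3,0,0,0.012,0],[0.3,0,0,0.014,0],[0.3,0,0,0.016,0]]' 5; python3 go.py
```

```text
t: 9.9
eef_pos: [0.5421, 0.1952, 0.1384]
tool_rot: [[0.848, 0.53, -0.0], [0.53, -0.848, -0.0], [-0.0, -0.0, -1.0]]
wrist_force: [-0.4, 0.2, -0.4]
grip_width: 0.0585
grip_force: 0.0
t 9.9 tcp [0.5421 0.1952 0.1384] yaw 32.0 F [-0.4  0.2 -0.4] M [-0.   -0.01  0.05] w 0.0585 g 0.0 q6 70.2
```

```bash
python3 -m jog '[[0.3,0,0,0.003,0],[0.3,0,0,0.006,0],[0.3,0,0,0.009,0],[0.3,0,0,0.012,0],[0.3,0,0,0.015,0],[0.3,0,0,0.018,0]]' 5; python3 -m jog '[[-0.6,0,0,0,0],[-0.6,0,0,0,0],[-0.6,0,0,0,0],[-0.8,0,0,0,0]]' 5
```

```text
t: 10.5
eef_pos: [0.5422, 0.1952, 0.1205]
tool_rot: [[0.848, 0.53, 0.0], [0.53, -0.848, -0.0], [-0.0, 0.0, -1.0]]
wrist_force: [0.6, 0.1, 0.6]
grip_width: 0.0596
grip_force: 0.0
t: 10.9
eef_pos: [0.5417, 0.1961, 0.1208]
tool_rot: [[0.848, 0.53, -0.001], [0.53, -0.848, 0.001], [-0.0, -0.002, -1.0]]
wrist_force: [-2.6, 4.5, 0.2]
grip_width: 0.0426
grip_force: 4.8
```

```bash
python3 -m jog '[[0.3,0,0,0,0],[0.3,0,-0.002,0,0],[0.3,0,-0.002,0.004,0],[0.3,0,-0.002,0.008,0],[0.3,0,-0.002,0.011,0],[0.3,0,-0.002,0.013,0]]' 5; python3 -m jog '[[-0.4,0,0,0,0],[-0.4,0,0,0,0],[-0.4,0,0,0,0],[-0.4,0,0,0,0]]' 15; python3 go.py
```

```text
t: 11.5
eef_pos: [0.5446, 0.1994, 0.1125]
tool_rot: [[0.849, 0.529, 0.01], [0.529, -0.849, 0.006], [0.011, 0.001, -1.0]]
wrist_force: [-0.9, 5.9, 30.5]
grip_width: 0.0594
grip_force: 14.7
t: 11.9
eef_pos: [0.5429, 0.2024, 0.1125]
tool_rot: [[0.849, 0.529, 0.007], [0.529, -0.849, 0.01], [0.012, -0.005, -1.0]]
wrist_force: [-5.9, 16.5, 24.1]
grip_width: 0.051
grip_force: 19.6
t 11.9 tcp [0.5429 0.2024 0.1125] yaw 31.9 F [-5.9 16.5 24.1] M [ 3.49  1.49 -0.34] w 0.051 g 19.6 q6 70.4
```

```bash
python3 -m jog '[[0.3,0,0,0,0],[0.3,0,0,-0.004,0],[0.3,0,0,-0.008,0],[0.3,0,0,-0.0105,0],[0,0,0,-0.0105,0],[-0.2,0,0,-0.0105,0],[-0.4,0,0,-0.0105,0],[-0.4,0,0,-0.0105,0],[-0.4,0,0,-0.0105,0]]' 12; python3 go.py
```

```text
t: 12.8
eef_pos: [0.5406, 0.1968, 0.1177]
tool_rot: [[0.848, 0.529, -0.002], [0.529, -0.848, -0.0], [-0.001, -0.001, -1.0]]
wrist_force: [-0.6, 0.4, -2.3]
grip_width: 0.0434
grip_force: 11.2
t 12.8 tcp [0.5406 0.1968 0.1177] yaw 32.0 F [-0.6  0.4 -2.3] M [ 0.2   0.18 -0.08] w 0.0434 g 11.2 q6 70.4
```

```bash
python3 -m jog '[[-0.4,0,0,0,0],[-0.4,0,0,0,8],[-0.4,0,0,0,16],[-0.4,0,0,0,24],[-0.4,0,0,0,32],[-0.4,0,0,0,40],[-0.4,0,0,0,48],[-0.4,0,0,0,54],[-0.4,0,0,0,60],[-0.4,0,0,0,60]]' 15; python3 go.py
```

```text
t: 13.8
eef_pos: [0.5415, 0.1988, 0.1182]
tool_rot: [[0.882, -0.471, 0.001], [-0.471, -0.882, 0.002], [-0.0, -0.003, -1.0]]
wrist_force: [1.7, 8.1, -3.0]
grip_width: 0.0448
grip_force: 15.5
t 13.8 tcp [0.5415 0.1988 0.1182] yaw -28.1 F [ 1.7  8.1 -3. ] M [0.98 0.05 0.24] w 0.0448 g 15.5 q6 130.5
```

```bash
python3 -m jog '[[0.3,0,0,-0.003,0],[0.3,0.001,-0.002,-0.007,0],[0.3,0.001,-0.002,-0.007,-8],[0.3,0.001,-0.002,-0.007,-16],[0.3,0.001,-0.002,-0.007,-24],[0.3,0.001,-0.002,-0.007,-32],[0.3,0.001,-0.002,-0.007,-40],[0.3,0.001,-0.002,-0.007,-48],[0.3,0.001,-0.002,-0.006,-56],[0.3,0.001,-0.002,-0.003,-61],[0.3,0.001,-0.002,-0.001,-62]]' 15; python3 -m jog '[[0,0,0,0,0],[-0.4,0,0,0,0],[-0.4,0,0,0,0],[-0.4,0,0,0,0],[-0.4,0,0,0,8],[-0.4,0,0,0,16],[-0.4,0,0,0,24],[-0.4,0,0,0,32],[-0.4,0,0,0,40],[-0.4,0,0,0,48],[-0.4,0,0,0,54],[-0.4,0,0,0,60]]' 15; python3 go.py
```

```text
t: 14.9
eef_pos: [0.5434, 0.1979, 0.1197]
tool_rot: [[0.829, 0.56, 0.001], [0.56, -0.829, -0.0], [0.001, 0.001, -1.0]]
wrist_force: [-0.7, 0.2, -0.6]
grip_width: 0.0596
grip_force: 0.0
t: 16.1
eef_pos: [0.5425, 0.1988, 0.1195]
tool_rot: [[0.897, -0.442, -0.001], [-0.442, -0.897, 0.0], [-0.001, 0.0, -1.0]]
wrist_force: [-0.4, 2.5, 2.3]
grip_width: 0.0454
grip_force: 17.2
t 16.1 tcp [0.5425 0.1988 0.1195] yaw -26.2 F [-0.4  2.5  2.3] M [-0.17  0.53  0.53] w 0.0454 g 17.2 q6 128.7
```

```bash
python3 -m jog '[[0.3,0,0,-0.004,0],[0.3,0,0,-0.008,0],[0.3,0,0,-0.008,-8],[0.3,0,0,-0.008,-16],[0.3,0,0,-0.008,-24],[0.3,0,0,-0.008,-32],[0.3,0,0,-0.008,-40],[0.3,0,0,-0.008,-48],[0.3,0,0,-0.006,-56],[0.3,0,0,-0.003,-60],[0.3,0,0,-0.001,-60]]' 15; python3 -m jog '[[0,0,0,0,0],[-0.4,0,0,0,0],[-0.4,0,0,0,0],[-0.4,0,0,0,0],[-0.4,0,0,0,6],[-0.4,0,0,0,12],[-0.4,0,0,0,18]]' 15;python3 go.py;  python3 -m jog '[[-0.4,0,0,0,5],[-0.4,0,0,0,10],[-0.4,0,0,0,10]]' 15; python3 go.py
```

```text
t: 17.2
eef_pos: [0.5431, 0.1982, 0.1206]
tool_rot: [[0.828, 0.561, 0.0], [0.561, -0.828, 0.0], [0.0, 0.0, -1.0]]
wrist_force: [-0.6, -0.7, 0.5]
grip_width: 0.0596
grip_force: 0.0
t: 17.9
eef_pos: [0.5445, 0.1981, 0.1215]
tool_rot: [[0.962, 0.271, 0.004], [0.271, -0.962, -0.0], [0.004, 0.001, -1.0]]
wrist_force: [2.6, -1.7, 3.1]
grip_width: 0.0447
grip_force: 14.7
t 17.9 tcp [0.5445 0.1981 0.1215] yaw 15.8 F [ 2.6 -1.7  3.1] M [-0.46 -0.43  0.37] w 0.0447 g 14.7 q6 86.7
t: 18.2
eef_pos: [0.5435, 0.1982, 0.1208]
tool_rot: [[0.995, 0.104, 0.001], [0.104, -0.995, -0.0], [0.001, 0.0, -1.0]]
wrist_force: [3.6, -0.3, 3.2]
grip_width: 0.0447
grip_force: 15.0
t 18.2 tcp [0.5435 0.1982 0.1208] yaw 5.9 F [ 3.6 -0.3  3.2] M [-0.63 -0.31  0.1 ] w 0.0447 g 15.0 q6 96.5
```

```bash
python3 -m jog '[[-0.4,0,0,0,6],[-0.4,0,0,0,12],[-0.4,0,0,0,12]]' 15; python3 go.py;python3 -m jog '[[-0.4,0,0,0,6],[-0.4,0,0,0,12],[-0.4,0,0,0,12]]' 15; python3 go.py
```

```text
t: 18.5
eef_pos: [0.5427, 0.1986, 0.1203]
tool_rot: [[0.995, -0.103, -0.0], [-0.103, -0.995, 0.0], [-0.0, -0.0, -1.0]]
wrist_force: [0.4, 0.5, 1.0]
grip_width: 0.0457
grip_force: 15.4
t 18.5 tcp [0.5427 0.1986 0.1203] yaw -5.9 F [0.4 0.5 1. ] M [-0.32  0.12  0.14] w 0.0457 g 15.4 q6 108.4
t: 18.8
eef_pos: [0.5428, 0.1989, 0.1204]
tool_rot: [[0.952, -0.306, -0.0], [-0.306, -0.952, 0.001], [-0.0, -0.001, -1.0]]
wrist_force: [0.4, 2.7, 2.1]
grip_width: 0.0459
grip_force: 15.9
t 18.8 tcp [0.5428 0.1989 0.1204] yaw -17.8 F [0.4 2.7 2.1] M [-0.04  0.17  0.19] w 0.0459 g 15.9 q6 120.3
```

```bash
python3 -m jog '[[0.3,0,0,0,0],[0.3,0,0,-0.04,0],[0.3,0,0,-0.09,0],[0.3,0,0,-0.12,0],[0.3,0.015,0.047,-0.12,0],[0.3,0.03,0.094,-0.12,0],[0.3,0.045,0.141,-0.12,0],[0.3,0.06,0.188,-0.12,0],[0.3,0.075,0.235,-0.12,0]]' 15; python3 - <<'E'
from h import *
import pickle
C={n:viewer.capture(n) for n in("side","top")}
pickle.dump(C,open("cl.pkl","wb"))
a=C["top"]["frame"][135:180,170:215];b=C["side"]["frame"][192:237,172:217]
cv2.imwrite("pics/g.png",np.hstack([cv2.resize(i,(400,400),interpolation=cv2.INTER_CUBIC) for i in(a,b)]))
E
```

```text
t: 19.7
eef_pos: [0.541, -0.0503, 0.2403]
tool_rot: [[0.952, -0.306, -0.0], [-0.306, -0.952, 0.0], [-0.0, -0.0, -1.0]]
wrist_force: [0.6, 0.8, 0.2]
grip_width: 0.0598
grip_force: 0.0
```

View pics/g.png

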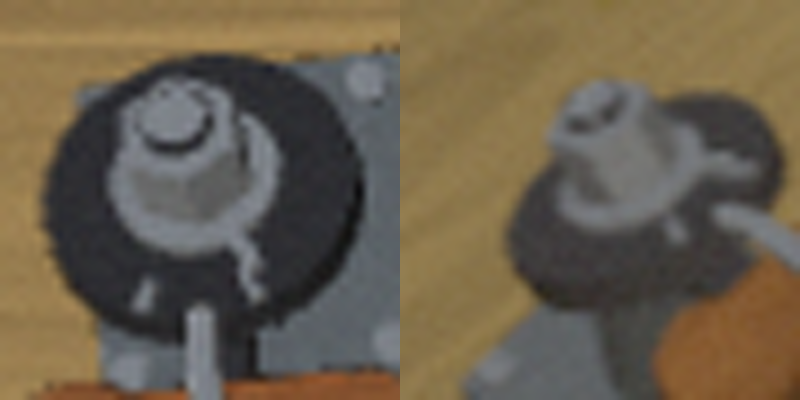

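The pointer lug at (240,245) in the top crop now sits against the snug rib at (255,285). Next I'll compute both angles.

```bash
cat > ang.py <<'E'
exec(open("fit.py").read().split("T2=")[0].replace("print(","(lambda *a:0)("))
C=pickle.load(open("cl.pkl","rb"))
r=[.5345,.1955,np.radians(185.9)]
R=lambda v:W([0,0,r[2]],np.array(v));N,U,Y=R(n),R(u),R(yy)
H=W(r,J["head"])
def ang(cam,px,h):
    o,d=ray(C[cam],*px);X=o+d*(((H+h*N-o)@N)/(d@N));v=X-H;return round(np.arctan2(v@Y,v@U),3),round(np.hypot(v@Y,v@U),4)
E
cat ang.py - > a2.py <<'E'
T=lambda x,y:(170+x/8.889,135+y/8.889);S=lambda x,y:(172+(x-400)/8.889,192+y/8.889)
pr=__builtins__.print
for nm,cam,px,h in(("snug","top",T(253,285),.004),("tight","top",T(145,294),.004),("lugtip","top",T(243,255),.006),("lug","top",T(238,245),.006),("flange_c","top",T(193,175),.006),
 ("snug","side",S(740,163),.004),("tight","side",S(678,230),.004),("lugtip","side",S(717,160),.006)):
    pr(nm,cam,ang(cam,px,h))
E
python3 a2.py
```

```text
snug top (np.float64(0.383), np.float64(0.054))
tight top (np.float64(-0.356), np.float64(0.0528))
lugtip top (np.float64(0.418), np.float64(0.042))
lug top (np.float64(0.423), np.float64(0.0372))
flange_c top (np.float64(-0.4), np.float64(0.0024))
snug side (np.float64(0.336), np.float64(0.0522))
tight side (np.float64(-0.389), np.float64(0.0594))
lugtip side (np.float64(0.333), np.float64(0.0421))
```

```bash
python3 go.py .498 -.208 .1 -8.2
```

```text
t 19.8 tcp [ 0.5411 -0.0543  0.2399] yaw -18.2 F [-0.1 -0.1 -0.5] M [ 0.08 -0.02 -0.05] w 0.0601 g 0.0 q6 94.5
shift [0.0071 0.1595 0.1399] spin -10.0
```

```bash
python3 -m jog '[[0.1,0.002,0.045,0,-5],[0.1,0.004,0.09,0,-10],[0.1,0.006,0.135,0.02,-10],[0.1,0.007,0.1595,0.06,-10],[0.1,0.007,0.1595,0.11,-10],[0.1,0.007,0.1595,0.15,-10],[0.1,0.007,0.1595,0.18,-10],[0.1,0.007,0.1595,0.19,-10],[0.1,0.007,0.1595,0.195,-10],[0.1,0.007,0.1595,0.2,-10],[0.1,0.007,0.1595,0.205,-10],[0.1,0.007,0.1595,0.21,-10]]' 15; python3 go.py .498 -.208 .03 -8.2; python3 -m jog '[[-0.5,0,0,0,0],[-0.5,0,0,0,0],[-0.7,0,0,0,0],[-0.7,0,0,0,0]]' 5
```

```text
t: 21.0
eef_pos: [0.4997, -0.2026, 0.0312]
tool_rot: [[0.99, -0.139, 0.002], [-0.139, -0.99, -0.001], [0.002, 0.001, -1.0]]
wrist_force: [-0.0, -0.4, -0.3]
grip_width: 0.0503
grip_force: 0.0
t 21.0 tcp [ 0.4997 -0.2026  0.0312] yaw -8.0 F [-0.  -0.4 -0.3] M [0.06 0.   0.01] w 0.0503 g 0.0 q6 67.8
shift [-0.0009  0.0056  0.0012] spin 0.2
t: 21.4
eef_pos: [0.4991, -0.2024, 0.0306]
tool_rot: [[0.99, -0.14, 0.001], [-0.14, -0.99, -0.0], [0.001, 0.0, -1.0]]
wrist_force: [0.1, 0.9, -1.2]
grip_width: 0.0232
grip_force: 0.0
```

```bash
python3 -m jog '[[-0.8,0,0,0,0],[-0.8,0,0,0,0],[-0.8,0,0,0,0]]' 5
```

```text
t: 21.7
eef_pos: [0.4989, -0.2023, 0.0304]
tool_rot: [[0.99, -0.14, 0.0], [-0.14, -0.99, -0.0], [0.0, 0.0, -1.0]]
wrist_force: [0.2, 0.1, 0.0]
grip_width: 0.0097
grip_force: 0.0
```

```bash
python3 -m jog '[[0.1,0,0,0,0],[0.1,0,0.005,0,0],[0.1,0,0.005,0,0],[0.1,0,0.005,0,0],[0.1,0,0.005,0.01,0],[0.1,0,0.005,0.02,0],[0.1,0,0.005,0.027,0],[0.1,0,0.005,0.033,0],[0.1,0,0.005,0.036,0]]' 5; python3 -m jog '[[-0.5,0,0,0,0],[-0.5,0,0,0,0],[-0.7,0,0,0,0],[-0.7,0,0,0,0],[-0.7,0,0,0,0]]' 5
```

```text
t: 22.6
eef_pos: [0.4978, -0.207, -0.0067]
tool_rot: [[0.99, -0.14, -0.001], [-0.14, -0.99, 0.001], [-0.001, -0.0, -1.0]]
wrist_force: [-0.5, 0.6, 0.6]
grip_width: 0.0504
grip_force: 0.0
t: 23.1
eef_pos: [0.4984, -0.2072, -0.0054]
tool_rot: [[0.99, -0.14, 0.001], [-0.14, -0.99, -0.0], [0.001, 0.0, -1.0]]
wrist_force: [0.1, 0.0, 1.1]
grip_width: 0.0178
grip_force: 5.0
```

```bash
python3 -m jog '[[-0.8,0,0,0,0],[-0.8,0,0,0,0],[-0.8,0,0,0,0],[-0.8,0,0,-0.015,0],[-0.8,0,0,-0.045,0],[-0.8,0,0,-0.085,0],[-0.8,0,0,-0.13,0],[-0.8,0,0,-0.17,0],[-0.8,0,0,-0.2,-4],[-0.8,0,0,-0.2,-12],[-0.8,0,0,-0.2,-20],[-0.8,0,0,-0.2,-28]]' 45; python3 go.py .672 .211 .194 186
```

```text
t: 24.3
eef_pos: [0.4976, -0.207, 0.1937]
tool_rot: [[0.938, 0.347, -0.001], [0.347, -0.938, 0.001], [-0.001, -0.001, -1.0]]
wrist_force: [0.5, 0.7, -3.7]
grip_width: 0.0179
grip_force: 45.0
t 24.3 tcp [ 0.4976 -0.207   0.1937] yaw 20.3 F [ 0.5  0.7 -3.7] M [-0.04  0.05 -0.01] w 0.0179 g 45.0 q6 39.0
shift [ 3.086e-01 -3.315e-01 -3.000e-04] spin -165.7
```

```bash
python3 -m jog '[[-0.8,0.01,-0.011,0,-8],[-0.8,0.025,-0.027,0,-16],[-0.8,0.042,-0.045,0,-24],[-0.8,0.06,-0.065,0,-32],[-0.8,0.08,-0.086,0,-40],[-0.8,0.1,-0.107,0,-48],[-0.8,0.12,-0.129,0,-56],[-0.8,0.14,-0.15,0,-64],[-0.8,0.16,-0.172,0,-72],[-0.8,0.18,-0.193,0,-80],[-0.8,0.2,-0.215,0,-88],[-0.8,0.22,-0.236,0,-96]]' 45; python3 go.py .672 .211 .194 186
```

```text
t: 25.5
eef_pos: [0.6241, 0.0909, 0.1931]
tool_rot: [[-0.443, 0.896, -0.002], [0.896, 0.443, -0.0], [0.001, -0.002, -1.0]]
wrist_force: [0.5, -0.9, -2.7]
grip_width: 0.0179
grip_force: 45.0
t 25.5 tcp [0.6241 0.0909 0.1931] yaw 116.3 F [ 0.5 -0.9 -2.7] M [-0.06 -0.18  0.02] w 0.0179 g 45.0 q6 -25.0
shift [ 0.0864  0.0962 -0.0009] spin -69.7
```

```bash
python3 -m jog '[[-0.8,0.011,0.012,0,-8],[-0.8,0.022,0.024,0,-16],[-0.8,0.034,0.037,0,-24],[-0.8,0.045,0.05,0,-32],[-0.8,0.056,0.062,0,-40],[-0.8,0.067,0.074,0,-48],[-0.8,0.077,0.085,0,-56],[-0.8,0.086,0.096,0,-64],[-0.8,0.086,0.096,0,-69.7],[-0.8,0.086,0.096,0,-69.7]]' 45; python3 - <<'E'
from h import *
import pickle
C={n:viewer.capture(n) for n in("side","top")}
pickle.dump(C,open("cl.pkl","wb"))
for n in C: print(n,[(np.round(m["location"],1),round(m["conf"],2)) for m in mark_of(n,"spanner")[:5]])
s=manip.get_obs();p=np.array(s["eef_pos"]);R=np.array(s["tool_rot"])
for L in(.068,.072): 
    X=p+R[:,0]*L; X[2]+=.035+.006+.0; print("expect",{n:np.round(proj(C[n],X)[::-1],1) for n in C})
a=C["top"]["frame"][100:180,130:230];b=C["side"]["frame"][160:240,150:250]
cv2.imwrite("pics/h.png",np.vstack([cv2.resize(i,(375,300),interpolation=cv2.INTER_CUBIC) for i in(a,b)]))
cv2.imwrite("pics/h.png",np.hstack([cv2.resize(i,(400,320),interpolation=cv2.INTER_CUBIC) for i in(a,b)]))
E
python3 go.py
```

```text
t: 26.5
eef_pos: [0.6724, 0.2094, 0.1926]
tool_rot: [[-0.995, -0.1, -0.003], [-0.1, 0.995, -0.001], [0.003, -0.001, -1.0]]
wrist_force: [0.1, 0.7, -3.2]
grip_width: 0.0175
grip_force: 45.0
side [(array([185.1, 181. ]), 0.69), (array([192.1, 373. ]), 0.65), (array([131.1, 292.8]), 0.64), (array([180.9, 198.3]), 0.53), (array([265. , 175.7]), 0.29)]
top [(array([106.5, 240.6]), 0.84), (array([263.4, 373.8]), 0.76), (array([117.6, 392. ]), 0.7), (array([127.9, 180.5]), 0.41)]
expect {'side': array([183.5, 180.4]), 'top': array([127. , 185.1])}
expect {'side': array([184.1, 181.2]), 'top': array([128.3, 185.2])}
t 26.7 tcp [0.6728 0.2087 0.1939] yaw -174.5 F [ 0.5  0.6 -2.7] M [ 0.11 -0.19  0.01] w 0.0175 g 45.0 q6 -84.5
```

View pics/h.png

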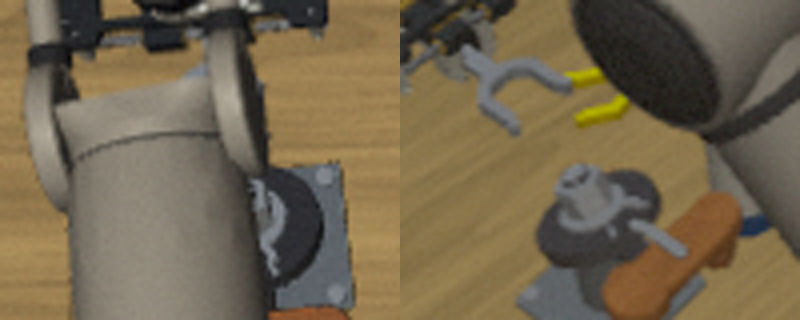

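The spanner is held level, with its jaw tips at (570,83) and (517,128) in the right crop, pointing towards the jack. The mark agrees with the expected jaw position within about 2 px. Now I'll lower it and slide it in.

```bash
python3 -m jog '[[-0.8,0,0.002,0.04,0],[-0.8,0,0.002,0.075,0],[-0.8,0,0.002,0.084,0],[-0.8,0.01,0.002,0.084,0],[-0.8,0.02,0.002,0.084,0],[-0.8,0.028,0.002,0.084,0]]' 45; python3 go.py;  python3 -m jog '[[-0.8,0.006,0,0,0],[-0.8,0.012,0,0,0],[-0.8,0.016,0,0,0]]' 45; python3 go.py
```

```text
t: 27.3
eef_pos: [0.6451, 0.2082, 0.1116]
tool_rot: [[-0.995, -0.098, 0.002], [-0.098, 0.995, 0.0], [-0.002, 0.0, -1.0]]
wrist_force: [0.8, 0.2, -3.7]
grip_width: 0.0176
grip_force: 45.0
t 27.3 tcp [0.6451 0.2082 0.1116] yaw -174.4 F [ 0.8  0.2 -3.7] M [ 0.15 -0.19  0.02] w 0.0176 g 45.0 q6 -84.2
t: 27.6
eef_pos: [0.6287, 0.2067, 0.1108]
tool_rot: [[-0.995, -0.099, 0.001], [-0.099, 0.995, 0.0], [-0.001, -0.0, -1.0]]
wrist_force: [-0.4, 0.3, -3.6]
grip_width: 0.0176
grip_force: 45.0
t 27.6 tcp [0.6287 0.2067 0.1108] yaw -174.3 F [-0.4  0.3 -3.6] M [ 0.09 -0.19 -0.  ] w 0.0176 g 45.0 q6 -84.1
```

```bash
python3 -m jog '[[-0.8,0.004,0,0,0],[-0.8,0.008,0,0,0],[-0.8,0.012,0,0,0],[-0.8,0.012,0,0,0]]' 45; python3 go.py
```

```text
t: 28.0
eef_pos: [0.6166, 0.2056, 0.1103]
tool_rot: [[-0.995, -0.099, -0.0], [-0.099, 0.995, -0.0], [0.0, -0.0, -1.0]]
wrist_force: [-0.1, -0.0, -3.3]
grip_width: 0.0174
grip_force: 45.0
t 28.0 tcp [0.6166 0.2056 0.1103] yaw -174.3 F [-0.1 -0.  -3.3] M [ 0.09 -0.17  0.01] w 0.0174 g 45.0 q6 -84.0
```

```bash
python3 -m jog '[[-0.8,0.0003,-0.0064,0,5],[-0.8,0.0011,-0.0128,0,10],[-0.8,0.0011,-0.0128,0,10]]' 50; python3 go.py
```

```text
t: 28.3
eef_pos: [0.6171, 0.1927, 0.1101]
tool_rot: [[-0.997, 0.076, -0.0], [0.076, 0.997, 0.0], [0.0, 0.0, -1.0]]
wrist_force: [0.2, 2.1, -4.6]
grip_width: 0.0176
grip_force: 50.0
t 28.3 tcp [0.6171 0.1927 0.1101] yaw 175.6 F [ 0.2  2.1 -4.6] M [ 0.03 -0.04 -0.03] w 0.0176 g 50.0 q6 -75.1
```

```bash
python3 -m jog '[[-0.8,0.0003,-0.0064,0,5],[-0.8,0.0011,-0.0128,0,10],[-0.8,0.0011,-0.0128,0,10]]' 50; python3 go.py
```

```text
t: 28.6
eef_pos: [0.6144, 0.1832, 0.1105]
tool_rot: [[-0.97, 0.245, -0.001], [0.245, 0.97, 0.004], [0.002, 0.004, -1.0]]
wrist_force: [-1.0, 12.4, -3.7]
grip_width: 0.0179
grip_force: 50.4
t 28.6 tcp [0.6144 0.1832 0.1105] yaw 165.8 F [-1.  12.4 -3.7] M [1.31 0.35 0.68] w 0.0179 g 50.4 q6 -66.3
```

```bash
python3 -m jog '[[-0.8,0.0003,-0.0064,0,5],[-0.8,0.0011,-0.0128,0,10],[-0.8,0.0025,-0.019,0,15],[-0.8,0.0044,-0.0251,0,20],[-0.8,0.0044,-0.0251,0,20]]' 50; python3 go.py
```

```text
t: 29.1
eef_pos: [0.6054, 0.1615, 0.1109]
tool_rot: [[-0.827, 0.562, 0.003], [0.562, 0.827, 0.007], [0.001, 0.007, -1.0]]
wrist_force: [4.2, 17.6, -3.8]
grip_width: 0.0181
grip_force: 50.1
t 29.1 tcp [0.6054 0.1615 0.1109] yaw 145.8 F [ 4.2 17.6 -3.8] M [ 2.15 -0.25  0.4 ] w 0.0181 g 50.1 q6 -48.2
```

```bash
python3 -m jog '[[-0.8,0.0003,-0.0064,0,5],[-0.8,0.0011,-0.0128,0,10],[-0.8,0.0011,-0.0128,0,10]]' 50; python3 go.py; python3 - <<'E'
from h import *
import pickle
C={n:viewer.capture(n) for n in("side","top")}
pickle.dump(C,open("cl.pkl","wb"))
a=C["top"]["frame"][135:180,170:215];b=C["side"]["frame"][192:237,172:217]
cv2.imwrite("pics/i.png",np.hstack([cv2.resize(i,(400,400),interpolation=cv2.INTER_CUBIC) for i in(a,b)]))
E
```

```text
t: 29.4
eef_pos: [0.5981, 0.1513, 0.1111]
tool_rot: [[-0.717, 0.697, 0.005], [0.697, 0.717, 0.006], [0.001, 0.008, -1.0]]
wrist_force: [5.8, 16.1, -5.0]
grip_width: 0.0183
grip_force: 50.0
t 29.4 tcp [0.5981 0.1513 0.1111] yaw 135.8 F [ 5.8 16.1 -5. ] M [ 2.06 -0.59  0.34] w 0.0183 g 50.0 q6 -39.0
```

View pics/i.png

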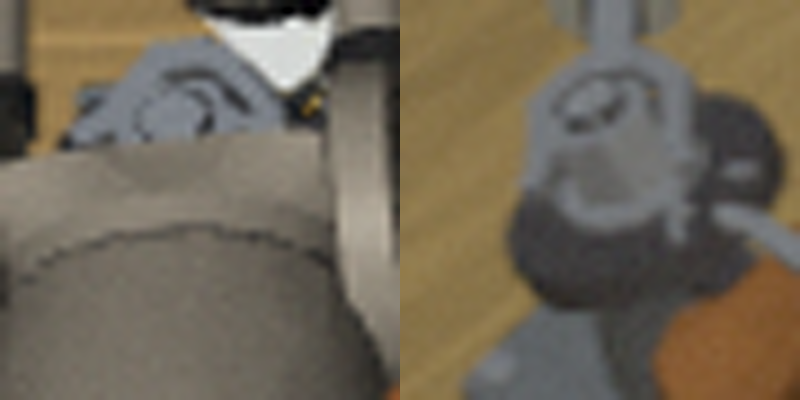

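The side crop shows the jaw round the nut and the pointer lug at about (674,207), right at the tight rib (680,232). I'll check the angle.

```bash
cat ang.py - > a3.py <<'E'
S=lambda x,y:(172+(x-400)/8.889,192+y/8.889);pr=__builtins__.print
for q in((670,205),(674,207),(678,210),(680,232)): pr(q,ang("side",S(*q),.006))
for a in(-.1,-.175,-.275,-.375,-.475):
    X=H+.040*(np.cos(a)*U+np.sin(a)*Y)+.006*N;c=proj(C["side"],X);pr(a,np.round([400+(c[0]-172)*8.889,(c[1]-192)*8.889]))
E
python3 a3.py
```

```text
(670, 205) (np.float64(-0.325), np.float64(0.0435))
(674, 207) (np.float64(-0.311), np.float64(0.0464))
(678, 210) (np.float64(-0.304), np.float64(0.0499))
(680, 232) (np.float64(-0.388), np.float64(0.0647))
-0.1 [685. 188.]
-0.175 [680. 193.]
-0.275 [671. 199.]
-0.375 [662. 204.]
-0.475 [653. 209.]
```

```bash
python3 -m jog '[[-0.8,0.0001,-0.0038,0,3],[-0.8,0.0001,-0.0038,0,3],[-0.8,0,0.0013,0,-1],[-0.8,0.0003,0.0064,0,-5],[-0.8,0.0006,0.0095,0,-7.5]]' 50; python3 go.py
```

```text
t: 30.0
eef_pos: [0.6021, 0.1565, 0.11]
tool_rot: [[-0.803, 0.595, -0.002], [0.595, 0.803, 0.003], [0.003, 0.001, -1.0]]
wrist_force: [-1.5, 8.3, -3.3]
grip_width: 0.0184
grip_force: 49.7
t 30.0 tcp [0.6021 0.1565 0.11  ] yaw 143.5 F [-1.5  8.3 -3.3] M [ 0.94  0.53 -0.43] w 0.0184 g 49.7 q6 -46.1
```

```bash
python3 -m jog '[[-0.8,0,0.0015,0,0],[-0.8,0,0.003,0,0],[-0.8,0,0.003,0,0]]' 50; python3 go.py
```

```text
t: 30.3
eef_pos: [0.6029, 0.1576, 0.1096]
tool_rot: [[-0.802, 0.597, -0.004], [0.597, 0.802, 0.001], [0.004, -0.002, -1.0]]
wrist_force: [-3.5, 4.9, -3.6]
grip_width: 0.0184
grip_force: 49.4
t 30.3 tcp [0.6029 0.1576 0.1096] yaw 143.4 F [-3.5  4.9 -3.6] M [ 0.39  0.78 -0.12] w 0.0184 g 49.4 q6 -45.8
```

```bash
python3 -m jog '[[-0.8,-0.004,0,0,0],[-0.8,-0.008,0,0,0]]' 50; python3 go.py; python3 -m jog '[[-0.8,-0.006,0,0,0],[-0.8,-0.012,0,0,0]]' 50; python3 go.py
```

```text
t: 30.5
eef_pos: [0.6072, 0.1551, 0.1089]
tool_rot: [[-0.803, 0.596, -0.008], [0.596, 0.803, 0.004], [0.009, -0.002, -1.0]]
wrist_force: [-3.5, 3.9, -3.1]
grip_width: 0.0182
grip_force: 49.4
t 30.5 tcp [0.6072 0.1551 0.1089] yaw 143.4 F [-3.5  3.9 -3.1] M [ 0.76  0.36 -0.04] w 0.0182 g 49.4 q6 -46.3
t: 30.7
eef_pos: [0.6211, 0.145, 0.1104]
tool_rot: [[-0.802, 0.598, 0.001], [0.598, 0.802, 0.001], [-0.0, 0.001, -1.0]]
wrist_force: [-0.0, 2.6, -3.4]
grip_width: 0.0179
grip_force: 49.5
t 30.7 tcp [0.6211 0.145  0.1104] yaw 143.3 F [-0.   2.6 -3.4] M [ 0.45 -0.31 -0.19] w 0.0179 g 49.5 q6 -47.0
```

```bash
python3 -m jog '[[-0.8,-0.01,0,0,0],[-0.8,-0.022,0,0,0],[-0.8,-0.036,0,0,0],[-0.8,-0.04,0,-0.03,0],[-0.8,-0.04,0,-0.07,0],[-0.8,-0.04,0,-0.085,0]]' 50; python3 go.py .498 -.207 .194 -8; python3 - <<'E'
from h import *
import pickle
C={n:viewer.capture(n) for n in("side","top")}
pickle.dump(C,open("cl.pkl","wb"))
a=C["top"]["frame"][135:180,170:215];b=C["side"]["frame"][192:237,172:217]
cv2.imwrite("pics/j.png",np.hstack([cv2.resize(i,(400,400),interpolation=cv2.INTER_CUBIC) for i in(a,b)]))
E
```

```text
t: 31.3
eef_pos: [0.6551, 0.1191, 0.1997]
tool_rot: [[-0.8, 0.6, 0.007], [0.6, 0.8, -0.0], [-0.006, 0.004, -1.0]]
wrist_force: [0.1, -0.3, -2.5]
grip_width: 0.0178
grip_force: 49.5
t 31.3 tcp [0.6551 0.1191 0.1997] yaw 143.1 F [ 0.1 -0.3 -2.5] M [ 0.02 -0.25  0.03] w 0.0178 g 49.5 q6 -49.4
shift [-0.07   -0.3551  0.0057] spin 151.1
```

View pics/j.png

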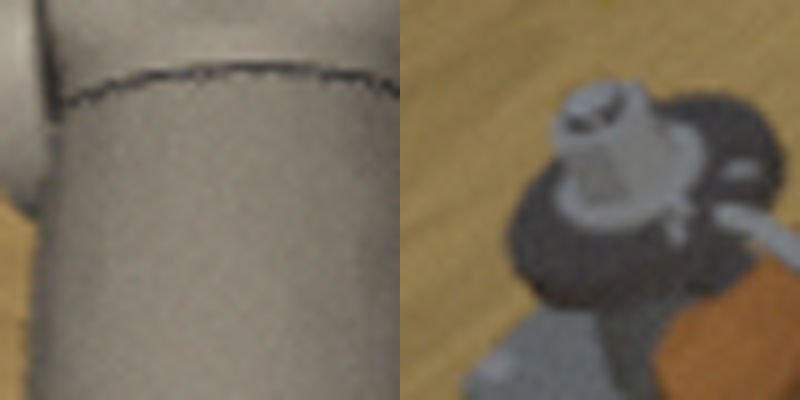

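The pointer lug at (675,206) is in line with the tight rib at (680,231), and the nut stayed where it was left. Now I'll take the spanner back to its lane.

```bash
python3 -m jog '[[-0.8,-0.004,-0.02,0.005,8],[-0.8,-0.008,-0.04,0.005,16],[-0.8,-0.012,-0.06,0.005,24],[-0.8,-0.016,-0.08,0.005,32],[-0.8,-0.02,-0.1,0.005,40],[-0.8,-0.024,-0.12,0.005,48],[-0.8,-0.028,-0.14,0.005,56],[-0.8,-0.032,-0.16,0.005,64],[-0.8,-0.036,-0.18,0.005,72],[-0.8,-0.04,-0.2,0.005,80],[-0.8,-0.044,-0.22,0.005,88],[-0.8,-0.048,-0.24,0.005,96]]' 50; python3 go.py .4984 -.2072 .194 -8.05
```

```text
t: 32.6
eef_pos: [0.546, -0.1017, 0.1887]
tool_rot: [[0.684, 0.729, -0.003], [0.729, -0.684, 0.0], [-0.002, -0.002, -1.0]]
wrist_force: [-0.4, -1.3, -3.5]
grip_width: 0.0179
grip_force: 49.5
t 32.6 tcp [ 0.546  -0.1017  0.1887] yaw 46.8 F [-0.4 -1.3 -3.5] M [-0.05 -0.04  0.01] w 0.0179 g 49.5 q6 24.7
shift [-0.1096  0.0375 -0.0053] spin 54.9
```

```bash
python3 -m jog '[[-0.8,-0.016,0.005,0,8],[-0.8,-0.032,0.011,0,16],[-0.8,-0.048,0.016,0,24],[-0.8,-0.064,0.022,0,32],[-0.8,-0.08,0.027,0,40],[-0.8,-0.095,0.033,0,48],[-0.8,-0.1096,0.0375,0,54.9],[-0.8,-0.1096,0.0375,0,54.9],[-0.8,-0.1096,0.0375,0.05,54.9],[-0.8,-0.1096,0.0375,0.09,54.9]]' 50; python3 go.py .4984 -.2072 .005 -8.05; python3 - <<'E'
from h import *
C={n:viewer.capture(n) for n in("side","top")}
import pickle;pickle.dump(C,open("cl.pkl","wb"))
for n in C: print(n,[(np.round(m["location"],1),round(m["conf"],2)) for m in mark_of(n,"spanner")[:6]])
E
cat ang.py - > a4.py <<'E'
pr=__builtins__.print
for n in("side","top"):
    g=cv2.cvtColor(C[n]["frame"],cv2.COLOR_BGR2GRAY)
    for rr,h in((.037,.006),(.041,.006),(.0515,.004)):
        aa=np.arange(-.9,.95,.1)
        P=np.array([proj(C[n],H+rr*(np.cos(a)*U+np.sin(a)*Y)+h*N) for a in aa],np.float32)
        pr(n,rr,cv2.remap(g,P[:,:1],P[:,1:],cv2.INTER_LINEAR).ravel())
pr(np.arange(-.9,.95,.1).round(1))
E
python3 a4.py
```

```text
t: 33.6
eef_pos: [0.4999, -0.2061, 0.0985]
tool_rot: [[0.991, -0.132, 0.0], [-0.132, -0.991, -0.0], [0.0, 0.0, -1.0]]
wrist_force: [-0.7, 0.1, -3.4]
grip_width: 0.0185
grip_force: 49.5
t 33.6 tcp [ 0.4999 -0.2061  0.0985] yaw -7.6 F [-0.7  0.1 -3.4] M [ 0.08  0.08 -0.01] w 0.0185 g 49.5 q6 67.0
shift [-0.0013  0.0013  0.0935] spin 0.5
side [(array([195.7, 374. ]), 0.85), (array([184.2, 192.4]), 0.81)]
top [(array([117.2, 393.4]), 0.95), (array([105.2, 241.2]), 0.81), (array([265. , 374.3]), 0.66)]
side 0.037 [103 104 111 107 110 108 115 112  92  87  81  71  70  65  60  61  60  57
  58]
side 0.041 [ 86  88  91  92  91  98 108 103  78  68  62  62  64  64  61  61  60  60
  58]
side 0.0515 [ 58  58  61  57  71 101  85  69  62  61  63  79  97  83  60  61  62  61
  64]
top 0.037 [ 47  49  51  53  52  66 106 113  68  53  56  54  48  50  45  47  48  46
  46]
top 0.041 [ 49  48  47  47  50  46 104 113  65  43  46  47  49  50  47  46  47  49
  48]
top 0.0515 [ 49  48  43  46  50 114  64  48  47  55  46  45  79  87  46  46  46  45
  45]
[-0.9 -0.8 -0.7 -0.6 -0.5 -0.4 -0.3 -0.2 -0.1 -0.   0.1  0.2  0.3  0.4
  0.5  0.6  0.7  0.8  0.9]
```

```bash
cat ang.py - > a5.py <<'E'
pr=__builtins__.print
ctr=H
for dx,dy in((0,0),(.002,0),(-.002,0),(0,.002),(0,-.002)):
  H=ctr+[dx,dy,0]
  for n in("top","side"):
    g=cv2.cvtColor(C[n]["frame"],cv2.COLOR_BGR2GRAY).astype(np.float32);o=[]
    for nm,lo,hi,rs,h in(("tight",-.65,-.15,(.047,.05,.053,.056),.004),("snug",.1,.65,(.047,.05,.053,.056),.004),("lug",-.6,.1,(.036,.038,.040,.042),.006)):
        aa=np.arange(lo,hi,.01);I=0
        for rr in rs:
            P=np.array([proj(C[n],H+rr*(np.cos(a)*U+np.sin(a)*Y)+h*N) for a in aa],np.float32)
            I=I+cv2.remap(g,P[:,:1],P[:,1:],cv2.INTER_CUBIC).ravel()
        w=np.clip(I-(I.min()+.5*(I.max()-I.min())),0,None);o.append((nm,round(float((w*aa).sum()/w.sum()),3)))
    pr(dx,dy,n,o)
E
python3 a5.py
```

```text
0 0 top [('tight', -0.39), ('snug', 0.357), ('lug', -0.237)]
0 0 side [('tight', -0.389), ('snug', 0.309), ('lug', -0.331)]
0.002 0 top [('tight', -0.362), ('snug', 0.339), ('lug', -0.224)]
0.002 0 side [('tight', -0.33), ('snug', 0.286), ('lug', -0.369)]
-0.002 0 top [('tight', -0.405), ('snug', 0.374), ('lug', -0.252)]
-0.002 0 side [('tight', -0.417), ('snug', 0.331), ('lug', -0.282)]
0 0.002 top [('tight', -0.353), ('snug', 0.392), ('lug', -0.185)]
0 0.002 side [('tight', -0.358), ('snug', 0.347), ('lug', -0.243)]
0 -0.002 top [('tight', -0.426), ('snug', 0.321), ('lug', -0.288)]
0 -0.002 side [('tight', -0.419), ('snug', 0.271), ('lug', -0.387)]
```

Measured against the two ribs, the pointer has gone only about 0.60 of the 0.75 rad. That is inside the tolerance but thin, so I'll go back for another pull. This time the handle starts one flat back, where the tilt mismatch is smaller.

```bash
python3 -m jog '[[-0.8,0,0,-0.05,0],[-0.8,0,0,-0.095,-4],[-0.8,0.003,-0.015,-0.1,-12],[-0.8,0.006,-0.03,-0.1,-20],[-0.8,0.01,-0.05,-0.1,-28],[-0.8,0.014,-0.07,-0.1,-36],[-0.8,0.018,-0.09,-0.1,-44],[-0.8,0.022,-0.11,-0.1,-52],[-0.8,0.026,-0.13,-0.1,-60],[-0.8,0.03,-0.15,-0.1,-68],[-0.8,0.034,-0.17,-0.1,-76],[-0.8,0.038,-0.19,-0.1,-84]]' 50; python3 go.py .6583 .2629 .197 209.3
```

```text
t: 35.0
eef_pos: [0.5648, -0.0222, 0.2036]
tool_rot: [[0.23, 0.973, 0.005], [0.973, -0.23, -0.001], [0.0, 0.005, -1.0]]
wrist_force: [0.0, -0.3, -3.1]
grip_width: 0.0177
grip_force: 49.5
t 35.0 tcp [ 0.5648 -0.0222  0.2036] yaw 76.7 F [ 0.  -0.3 -3.1] M [-0.09 -0.13  0.01] w 0.0177 g 49.5 q6 3.3
shift [0.299  0.0254 0.0066] spin -132.6
```

```bash
python3 -m jog '[[-0.8,0.018,0.0015,0,-8],[-0.8,0.036,0.003,0,-16],[-0.8,0.054,0.005,0,-24],[-0.8,0.072,0.006,0,-32],[-0.8,0.09,0.008,0,-40],[-0.8,0.108,0.009,0,-48],[-0.8,0.126,0.011,0,-56],[-0.8,0.144,0.012,0,-64],[-0.8,0.162,0.014,0,-72],[-0.8,0.18,0.015,0,-80],[-0.8,0.2,0.017,0,-88],[-0.8,0.22,0.0185,0,-96]]' 50; python3 go.py .6583 .2629 .194 209.3
```

```text
t: 36.2
eef_pos: [0.6347, 0.1874, 0.2037]
tool_rot: [[-0.992, 0.127, 0.005], [0.127, 0.992, 0.001], [-0.005, 0.001, -1.0]]
wrist_force: [-0.8, -0.2, -3.5]
grip_width: 0.018
grip_force: 49.5
t 36.2 tcp [0.6347 0.1874 0.2037] yaw 172.7 F [-0.8 -0.2 -3.5] M [ 0.11 -0.15 -0.01] w 0.018 g 49.5 q6 -72.9
shift [-0.0138  0.0779  0.0097] spin -36.6
```

```bash
python3 -m jog '[[-0.8,-0.003,0.018,0,-8],[-0.8,-0.006,0.036,0,-16],[-0.8,-0.01,0.055,0,-24],[-0.8,-0.013,0.075,0,-32],[-0.8,-0.014,0.078,0.005,-36.6],[-0.8,-0.014,0.078,0.04,-36.6],[-0.8,-0.014,0.078,0.075,-36.6],[-0.8,-0.014,0.078,0.093,-36.6],[-0.8,-0.014,0.078,0.093,-36.6]]' 50; python3 go.py .6583 .2629 .1105 209.3
```

```text
t: 37.1
eef_pos: [0.657, 0.2617, 0.1064]
tool_rot: [[-0.875, -0.484, -0.003], [-0.484, 0.875, -0.001], [0.003, 0.001, -1.0]]
wrist_force: [-0.7, 0.2, -3.8]
grip_width: 0.018
grip_force: 49.5
t 37.1 tcp [0.657  0.2617 0.1064] yaw -151.1 F [-0.7  0.2 -3.8] M [ 0.17 -0.12 -0.01] w 0.018 g 49.5 q6 -103.4
shift [-0.0018  0.0004 -0.0041] spin -0.4
```

```bash
python3 -m jog '[[-0.8,0.008,0.0003,-0.004,0],[-0.8,0.02,0.0003,-0.004,0],[-0.8,0.03,0.0003,-0.004,0],[-0.8,0.037,0.0003,-0.004,0],[-0.8,0.042,0.0003,-0.004,0]]' 50; python3 go.py .6073 .2343 .1105 209.3;python3 -m jog '[[-0.8,0.004,0,0,0],[-0.8,0.008,0,0,0],[-0.8,0.012,0,0,0]]' 50; python3 go.py .6073 .2343 .1105 209.3
```

```text
t: 37.6
eef_pos: [0.6219, 0.2424, 0.1143]
tool_rot: [[-0.876, -0.483, 0.005], [-0.483, 0.876, 0.002], [-0.006, -0.0, -1.0]]
wrist_force: [-0.3, 4.0, -1.9]
grip_width: 0.0179
grip_force: 49.8
t 37.6 tcp [0.6219 0.2424 0.1143] yaw -151.1 F [-0.3  4.  -1.9] M [ 0.78 -0.11 -0.31] w 0.0179 g 49.8 q6 -104.2
shift [ 0.0167 -0.0001  0.0038] spin -0.4
t: 37.9
eef_pos: [0.6145, 0.2385, 0.1141]
tool_rot: [[-0.876, -0.483, 0.011], [-0.483, 0.876, 0.006], [-0.013, -0.0, -1.0]]
wrist_force: [13.9, 11.7, -1.6]
grip_width: 0.0177
grip_force: 49.7
t 37.9 tcp [0.6145 0.2385 0.1141] yaw -151.1 F [13.9 11.7 -1.6] M [ 2.18 -2.11 -0.15] w 0.0177 g 49.7 q6 -104.5
shift [ 0.0084 -0.0002  0.0036] spin -0.4
```

```bash
python3 -m jog '[[-0.8,-0.004,-0.003,0,3],[-0.8,-0.002,-0.006,0,5],[-0.8,0.001,-0.006,0,5],[-0.8,0.004,-0.006,0,5]]' 50; python3 go.py
```

```text
t: 38.3
eef_pos: [0.6146, 0.2306, 0.114]
tool_rot: [[-0.914, -0.405, 0.012], [-0.404, 0.915, 0.005], [-0.013, -0.001, -1.0]]
wrist_force: [11.9, 7.3, -1.5]
grip_width: 0.0176
grip_force: 49.9
t 38.3 tcp [0.6146 0.2306 0.114 ] yaw -156.1 F [11.9  7.3 -1.5] M [ 1.39 -1.89 -0.02] w 0.0176 g 49.9 q6 -100.1
```

```bash
python3 -m jog '[[-0.8,0,-0.0065,0,5],[-0.8,0.002,-0.01,0,8],[-0.8,0.003,-0.01,0,8]]' 50; python3 go.py
```

```text
t: 38.6
eef_pos: [0.6147, 0.2196, 0.113]
tool_rot: [[-0.962, -0.272, 0.009], [-0.272, 0.962, 0.004], [-0.009, 0.001, -1.0]]
wrist_force: [11.4, 7.1, -2.3]
grip_width: 0.0174
grip_force: 49.7
t 38.6 tcp [0.6147 0.2196 0.113 ] yaw -164.2 F [11.4  7.1 -2.3] M [ 1.53 -1.75  0.03] w 0.0174 g 49.7 q6 -92.9
```

```bash
python3 -m jog '[[-0.8,-0.002,-0.003,0,2],[-0.8,-0.002,-0.0052,0,4],[-0.8,-0.002,-0.0052,0,4]]' 50; python3 go.py
```

```text
t: 38.9
eef_pos: [0.6147, 0.2155, 0.1116]
tool_rot: [[-0.979, -0.206, 0.001], [-0.206, 0.979, 0.003], [-0.002, 0.002, -1.0]]
wrist_force: [-0.0, 6.9, -3.2]
grip_width: 0.018
grip_force: 49.9
t 38.9 tcp [0.6147 0.2155 0.1116] yaw -168.1 F [-0.   6.9 -3.2] M [ 1.49 -0.18  0.36] w 0.018 g 49.9 q6 -89.4
```

```bash
python3 -m jog '[[-0.8,0.0001,-0.0026,0,2],[-0.8,0.0002,-0.0051,0,4],[-0.8,0.0002,-0.0051,0,4]]' 50; python3 go.py; python3 -m jog '[[-0.8,0.0001,-0.0026,0,2],[-0.8,0.0002,-0.0051,0,4],[-0.8,0.0002,-0.0051,0,4]]' 50; python3 go.py
```

```text
t: 39.2
eef_pos: [0.6144, 0.2112, 0.1111]
tool_rot: [[-0.99, -0.138, -0.001], [-0.138, 0.99, 0.003], [0.001, 0.003, -1.0]]
wrist_force: [-2.5, 9.6, -3.5]
grip_width: 0.018
grip_force: 50.2
t 39.2 tcp [0.6144 0.2112 0.1111] yaw -172.1 F [-2.5  9.6 -3.5] M [1.94 0.16 0.58] w 0.018 g 50.2 q6 -85.9
t: 39.5
eef_pos: [0.6145, 0.2067, 0.1111]
tool_rot: [[-0.998, -0.069, -0.002], [-0.069, 0.998, 0.004], [0.002, 0.004, -1.0]]
wrist_force: [-2.8, 11.8, -4.0]
grip_width: 0.018
grip_force: 50.3
t 39.5 tcp [0.6145 0.2067 0.1111] yaw -176.0 F [-2.8 11.8 -4. ] M [1.96 0.3  0.65] w 0.018 g 50.3 q6 -82.4
```

```bash
python3 -m jog '[[-0.8,0.0003,0.0064,0,-5],[-0.8,0.0012,0.0127,0,-10],[-0.8,0.0018,0.016,0,-12.5],[-0.8,0.0018,0.016,0,-12.5]]' 50; python3 go.py
```

```text
t: 39.9
eef_pos: [0.6118, 0.2182, 0.1113]
tool_rot: [[-0.959, -0.283, -0.003], [-0.283, 0.959, -0.002], [0.003, -0.002, -1.0]]
wrist_force: [-3.0, -4.0, -1.3]
grip_width: 0.0171
grip_force: 50.0
t 39.9 tcp [0.6118 0.2182 0.1113] yaw -163.6 F [-3.  -4.  -1.3] M [-0.01  0.5   0.01] w 0.0171 g 50.0 q6 -93.5
```

```bash
python3 -m jog '[[-0.8,0,-0.004,0,3],[-0.8,0,-0.004,0,3]]' 50; python3 go.py; python3 -m jog '[[-0.8,-0.006,0,0,0],[-0.8,-0.014,0,0,0],[-0.8,-0.025,0,0,0],[-0.8,-0.04,0,0,0],[-0.8,-0.055,0,0,0],[-0.8,-0.06,0,-0.04,0],[-0.8,-0.06,0,-0.085,0]]' 50; python3 go.py .56 -.02 .2 90
```

```text
t: 40.1
eef_pos: [0.6128, 0.2144, 0.111]
tool_rot: [[-0.973, -0.23, -0.003], [-0.23, 0.973, -0.002], [0.004, -0.001, -1.0]]
wrist_force: [-4.5, -3.2, -1.8]
grip_width: 0.0172
grip_force: 50.0
t 40.1 tcp [0.6128 0.2144 0.111 ] yaw -166.7 F [-4.5 -3.2 -1.8] M [-0.3   0.75 -0.06] w 0.0172 g 50.0 q6 -90.7
t: 40.8
eef_pos: [0.6722, 0.2291, 0.1945]
tool_rot: [[-0.973, -0.232, -0.004], [-0.232, 0.973, -0.002], [0.005, -0.001, -1.0]]
wrist_force: [-0.2, 0.4, -3.0]
grip_width: 0.0175
grip_force: 50.0
t 40.8 tcp [0.6722 0.2291 0.1945] yaw -166.6 F [-0.2  0.4 -3. ] M [ 0.12 -0.26  0.05] w 0.0175 g 50.0 q6 -90.8
shift [ 0.167  -0.2162 -0.0055] spin 103.4
```

```bash
python3 -m jog '[[-0.8,0.003,-0.017,-0.005,8],[-0.8,0.008,-0.034,-0.005,16],[-0.8,0.015,-0.051,-0.005,24],[-0.8,0.025,-0.068,-0.005,32],[-0.8,0.035,-0.085,-0.005,40],[-0.8,0.05,-0.105,-0.005,48],[-0.8,0.065,-0.125,-0.005,56],[-0.8,0.085,-0.145,-0.005,64],[-0.8,0.105,-0.165,-0.005,72],[-0.8,0.125,-0.185,-0.005,80],[-0.8,0.145,-0.2,-0.005,88],[-0.8,0.167,-0.216,-0.005,96]]' 50; python3 go.py .4984 -.2072 .195 -8; python3 - <<'E'
from h import *
C={n:viewer.capture(n) for n in("side","top")}
import pickle;pickle.dump(C,open("cl.pkl","wb"))
E
python3 a5.py | head -2
```

```text
t: 42.0
eef_pos: [0.5596, -0.0204, 0.2016]
tool_rot: [[-0.124, 0.992, 0.001], [0.992, 0.124, -0.001], [-0.001, 0.001, -1.0]]
wrist_force: [1.1, -0.2, -3.3]
grip_width: 0.0177
grip_force: 50.0
t 42.0 tcp [ 0.5596 -0.0204  0.2016] yaw 97.1 F [ 1.1 -0.2 -3.3] M [-0.01 -0.12  0.03] w 0.0177 g 50.0 q6 -17.0
shift [-0.1778 -0.0838  0.0066] spin 105.1
0 0 top [('tight', -0.384), ('snug', 0.357), ('lug', -0.317)]
0 0 side [('tight', -0.39), ('snug', 0.306), ('lug', -0.376)]
```

```bash
python3 -m jog '[[-0.8,-0.014,-0.006,0.006,8],[-0.8,-0.028,-0.012,0.006,16],[-0.8,-0.042,-0.019,0.006,24],[-0.8,-0.056,-0.026,0.006,32],[-0.8,-0.07,-0.033,0.006,40],[-0.8,-0.084,-0.04,0.006,48],[-0.8,-0.098,-0.047,0.006,56],[-0.8,-0.112,-0.054,0.006,64],[-0.8,-0.126,-0.06,0.006,72],[-0.8,-0.14,-0.067,0.006,80],[-0.8,-0.158,-0.075,0.006,88],[-0.8,-0.178,-0.084,0.006,96]]' 50; python3 go.py .4984 -.2072 .03 -8.05
```

```text
t: 43.3
eef_pos: [0.5001, -0.2069, 0.1956]
tool_rot: [[1.0, 0.022, 0.001], [0.022, -1.0, -0.001], [0.001, 0.001, -1.0]]
wrist_force: [0.4, -0.1, -3.4]
grip_width: 0.0175
grip_force: 50.0
t 43.3 tcp [ 0.5001 -0.2069  0.1956] yaw 1.3 F [ 0.4 -0.1 -3.4] M [ 0.02 -0.01 -0.02] w 0.0175 g 50.0 q6 58.1
shift [-0.0017  0.0003  0.1656] spin 9.3
```

```bash
python3 -m jog '[[-0.8,-0.0017,0,0,8],[-0.8,-0.0017,0,0.03,9.3],[-0.8,-0.0017,0,0.075,9.3],[-0.8,-0.0017,0,0.12,9.3],[-0.8,-0.0017,0,0.15,9.3],[-0.8,-0.0017,0,0.17,9.3],[-0.8,-0.0017,0,0.18,9.3],[-0.8,-0.0017,0,0.187,9.3],[-0.8,-0.0017,0,0.187,9.3]]' 50; python3 go.py .4984 -.2072 -.0055 -8.05
```

```text
t: 44.2
eef_pos: [0.4982, -0.2066, 0.0083]
tool_rot: [[0.991, -0.137, 0.0], [-0.137, -0.991, -0.0], [0.0, 0.0, -1.0]]
wrist_force: [-0.0, 0.0, -3.1]
grip_width: 0.0177
grip_force: 50.0
t 44.2 tcp [ 0.4982 -0.2066  0.0083] yaw -7.9 F [-0.   0.  -3.1] M [-0.02  0.1   0.05] w 0.0177 g 50.0 q6 67.2
shift [0.0003 0.0006 0.0138] spin 0.2
```

```bash
python3 -m jog '[[-0.8,0,0.0005,0.004,0],[-0.8,0,0.0005,0.008,0],[-0.8,0,0.0005,0.011,0],[-0.8,0,0.0005,0.0125,0],[-0.8,0,0.0005,0.0125,0]]' 20; python3 go.py
```

```text
t: 44.7
eef_pos: [0.4976, -0.207, -0.0043]
tool_rot: [[0.99, -0.138, -0.0], [-0.138, -0.99, 0.0], [-0.0, -0.0, -1.0]]
wrist_force: [0.3, 0.2, -3.3]
grip_width: 0.0181
grip_force: 20.0
t 44.7 tcp [ 0.4976 -0.207  -0.0043] yaw -7.9 F [ 0.3  0.2 -3.3] M [0.05 0.02 0.  ] w 0.0181 g 20.0 q6 67.2
```

```bash
python3 -m jog '[[-0.8,0,0,0.001,0],[-0.8,0,0,0.002,0],[-0.8,0,0,0.002,0]]' 8; python3 go.py; python3 -m jog '[[-0.5,0,0,0,0],[0,0,0,0,0],[0.1,0,0,0,0],[0.1,0,0,0,0],[0.1,0,0,-0.02,0],[0.1,0,0,-0.06,0],[0.1,0,0,-0.11,0],[0.1,-0.03,-0.03,-0.16,0],[0.1,-0.05,-0.06,-0.19,0],[0.1,-0.05,-0.1,-0.19,0],[0.1,-0.05,-0.15,-0.19,0],[0.1,-0.05,-0.2,-0.19,0]]' 8; python3 - <<'E'
from h import *
import pickle
C={n:viewer.capture(n) for n in("side","top")};A=pickle.load(open("c0.pkl","rb"))
pickle.dump(C,open("cl.pkl","wb"))
for n in C:
    print(n,[(np.round(m["location"],1),round(m["conf"],2)) for m in mark_of(n,"spanner")[:6]])
    d=cv2.absdiff(C[n]["frame"],A[n]["frame"]).max(2)
    for nm,(a,b,c,e) in dict(top=dict(rack=(140,210,275,355),last=(145,200,145,163),can=(145,180,228,258)),side=dict(rack=(150,205,250,300)))[n].items(): print(nm,(d[a:b,c:e]>45).sum())
    if n=="top": cv2.imwrite("pics/k.png",cv2.resize(np.hstack([C[n]["frame"][130:220,270:360],A[n]["frame"][130:220,270:360]]),(800,400),interpolation=cv2.INTER_CUBIC))
E
python3 a5.py | head -2; python3 go.py
```

```text
t: 45.0
eef_pos: [0.4977, -0.207, -0.0063]
tool_rot: [[0.99, -0.138, -0.0], [-0.138, -0.99, -0.0], [-0.0, 0.0, -1.0]]
wrist_force: [-0.0, 0.2, -3.9]
grip_width: 0.0179
grip_force: 8.0
t 45.0 tcp [ 0.4977 -0.207  -0.0063] yaw -7.9 F [-0.   0.2 -3.9] M [0.04 0.08 0.06] w 0.0179 g 8.0 q6 67.2
t: 46.2
eef_pos: [0.4758, -0.0005, 0.1848]
tool_rot: [[0.99, -0.139, 0.002], [-0.139, -0.99, -0.0], [0.002, 0.0, -1.0]]
wrist_force: [2.7, -0.0, -0.1]
grip_width: 0.0506
grip_force: 0.0
side [(array([195.2, 373.2]), 0.83), (array([182.1, 197.2]), 0.53), (array([167.5, 269.6]), 0.52)]
rack 1139
top [(array([118.3, 392. ]), 0.95), (array([266.1, 375.8]), 0.85), (array([105.3, 242.6]), 0.69), (array([150.2, 311.7]), 0.64), (array([150., 291.]), 0.39), (array([164.3, 184.7]), 0.28)]
rack 273
last 0
can 612
0 0 top [('tight', -0.384), ('snug', 0.357), ('lug', -0.321)]
0 0 side [('tight', -0.394), ('snug', 0.304), ('lug', -0.387)]
t 46.4 tcp [ 0.4758 -0.0012  0.1839] yaw -7.7 F [ 0.8 -0.1 -1.1] M [0.   0.07 0.  ] w 0.0504 g 0.0 q6 88.4
```

```bash
python3 - <<'E'
import cv2,pickle,numpy as np
C=pickle.load(open("cl.pkl","rb"));A=pickle.load(open("c0.pkl","rb"))
g=lambda f:cv2.resize(cv2.cvtColor(f,cv2.COLOR_BGR2GRAY),None,fx=4,fy=4,interpolation=cv2.INTER_CUBIC)
for nm,n,(r0,r1,c0,c1) in(("jaw","top",(138,162,303,332)),("tail","top",(185,203,302,318)),("small","top",(148,200,282,302)),("rasp","top",(148,180,330,345)),("jaw","side",(156,175,258,284)),("tail","side",(175,195,288,302)),("rack board","top",(165,200,284,292))):
    a,c=g(A[n]["frame"]),g(C[n]["frame"]);m=cv2.matchTemplate(c[4*r0-40:4*r1+40,4*c0-40:4*c1+40],a[4*r0:4*r1,4*c0:4*c1],cv2.TM_CCOEFF_NORMED)
    _,v,_,l=cv2.minMaxLoc(m);print(nm,n,"shift px (col,row)",(l[0]-40)/4,(l[1]-40)/4,round(v,3))
E
```

```text
jaw top shift px (col,row) 0.0 0.25 0.914
tail top shift px (col,row) 0.0 0.0 0.94
small top shift px (col,row) 0.5 0.0 0.866
rasp top shift px (col,row) 0.0 0.0 0.998
jaw side shift px (col,row) 4.25 7.0 0.168
tail side shift px (col,row) 8.5 4.25 0.254
rack board top shift px (col,row) 0.0 0.0 0.964
```

```bash
python3 -c "
from bench import workorder
print(workorder.job_done())"
```

```text
the job is handed in; nothing more can be done
None
```

The job is handed in with no verdict shown: the nut was spun snug by hand and then pulled on with the large spanner to about 0.67–0.75 rad past snug (pointer about 0.07 rad short of the second rib in the last picture), and the spanner is back in its lane with no visible shift in the top view.

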